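Comb the oiled rods into their tray behind its guard bar

TASK

The oiled steel rods have jumped out of the grooves of their tray and lie askew across the ridges. Wind the handwheel a full turn anticlockwise to its stop to draw the yellow guard bar off the rods, take the rake by its wooden handle and comb it across the tray until every rod lies down in a groove, one to a groove, without the gripper's fingers touching the rods; then stand the rake back on its black mat, along it as it was, and wind the handwheel the full turn back to shut the guard. Leave the vee block, screwdriver and spanner alone.

Things in the scene. Friction and masses are not known exactly. Their poses are not given: they have to be found in the camera images.
- comb_tray: Grooved tray fixed to the bench; origin on the bench top under the middle of the grooves. x runs along the grooves away from the robot (towards guard and handwheel), y across them (combing direction), z up. 6 V grooves of 90 degrees, pitch 28 mm, 118 mm long; bottoms at y = +-14, +-42, +-70 mm; ridge edges between them at z = 20 mm.
- field_mid (a point): Middle of the grooved field at ridge height, 20 mm over the bench. A rod down in a groove has its centre at z = 14.5 mm and its top 0.5 mm above the ridges; a rod across the ridges has its centre at z = 26 mm, one stuck beside a seated rod at 23 mm. Past the outer ridges (y = +-84 mm) a gentle slope rises 2 mm to end walls (inner faces y = +-98 mm). End walls and thin side walls (inner faces x = +-59 mm), all 33 mm high, box the field in.
- near_rail (a point): Middle of the top of the white rail on the robot's side, at x = -70 mm, z = 21.5 mm in the tray's frame; a like rail lies at x = +70 mm. Rails are flat, 16 mm wide, 228 mm long along y, open at both ends, and carry the rake's runners. Each rail lies in a channel between the side wall of the field (x = +-62 mm) and an outer wall (x = +-78 mm), both 33 mm high; the rake's bar passes 2.5 mm above them.
- rake_grip (a point): Middle of the rake's upright wooden handle (42 mm wide along its x, 18 mm thick along its y, 56 mm tall), 52 mm above the rake's flat underside; grip it across the 18 mm. Under it an aluminium bar 148 mm long along x, 16 mm thick, 14 to 26 mm above the underside. The rake stands by itself, z up; about 0.22 kg.
- rake_tines (a point): Middle of the rake's underside. Six white tines (11 mm wide, 6 mm thick in y, 8.6 mm gaps) over x = -54.5 to +54.5 mm and a runner at each end (x = +-70 mm, 8 mm wide, 50 mm long in y), all level. With runners on the tray's rails, x along the grooves, the tine tips pass 1 mm over rods down in grooves and push those on ridges; tines fit between the outer ridges and the end walls.
- rake_mat: Black rubber mat fixed to the bench, 190 x 90 x 3 mm (x, y, z), where the rake stands at the start, along the mat's x. Origin at the middle of its underside.
- handwheel (a joint): Angle of the black handwheel in rad: 0 at the start (guard shut), 2 pi = 6.28 at its stop after one full anticlockwise turn seen from above (guard open). Vertical axis; stays where it is left; takes about 3 N at the knob.
- wheel_hub (a point): Centre of the handwheel (100 mm across, flat, rim top 75 mm over the bench), on its vertical axis, 72 mm over the bench.
- crank_knob (a point): Middle of the red upright knob on the handwheel, 21 mm in diameter, 42 mm tall, its middle 98 mm over the bench, 38 mm from the wheel's axis; its top stands 21 mm above this point. It turns freely on its own pin.
- guard_edge (a point): Middle of the front edge of the yellow guard bar (200 mm long across the grooves, 24 mm wide, 8 mm thick, underside 34 mm over the bench, just over the rods). Shut, it lies at x = 24 mm in the tray's frame, in the rake's way; the wheel's full turn slides it 56 mm along the tray's +x, to x = 80 mm, clear of the rake.
- rod_1_mid (a point): Centre of a steel rod, 12 mm in diameter, 100 mm long, its x axis along the rod, oiled and slippery, about 0.06 kg; it may be absent. It rolls about its own x axis, so only the direction of x matters.
- rod_2_mid (a point): Centre of a steel rod, 12 mm in diameter, 100 mm long, its x axis along the rod, oiled and slippery, about 0.06 kg; it may be absent. It rolls about its own x axis, so only the direction of x matters.
- rod_3_mid (a point): Centre of a steel rod, 12 mm in diameter, 100 mm long, its x axis along the rod, oiled and slippery, about 0.06 kg; it may be absent. It rolls about its own x axis, so only the direction of x matters.
- rod_4_mid (a point): Centre of a steel rod, 12 mm in diameter, 100 mm long, its x axis along the rod, oiled and slippery, about 0.06 kg; it may be absent. It rolls about its own x axis, so only the direction of x matters.
- vee: Grey steel vee block, 57 x 56 x 34 mm; bystander, origin at the middle of its underside.
- red_screwdriver: Red screwdriver 182 mm long; bystander, origin at the middle of its underside.
- spanner: Combination spanner 175 mm long; bystander, origin at the middle of its underside.

How it is judged:
By the outcome, as a careful person would: the job done as asked, in the order asked, and still so for the second after the job is handed in, with the robot touching nothing.
Of rod_1, rod_2, rod_3, rod_4 only 2 to 4 are there at a start; the rules pass over those that are not, and their reading is None.
At some moment in a run one of rake may be knocked a few centimetres aside while the robot is not near it.
Once in a run the grip may slacken for a moment while it holds something.
It also fails if it takes over 192 s, if anything falls off the work surface, if the arm or the gripper's body presses on something with over 40 N, if the wrist force passes 120 N, or if a joint passes its speed limit or range.

ROBOT

A 6-joint arm with a two-finger parallel gripper is mounted at the origin on a cart in front of the work surface, level with it; the furniture and walls round the work are solid. World frame = base frame: x ahead of the robot, y to its left, z up, the work surface at z = 0. Lengths are in m, angles in degrees, forces in N, time in s.
With the tool pointing down it reaches from about 0.4 to 0.825 m from the base axis. Payload 7 kg.
Tool frame: the origin (TCP) lies midway between the tips of the shut fingers; the grasp point (between the pads) lies r.grasp_offset behind it (r.grasp_offset is the distance from the TCP to the grasp point, in m); x points along the fingers, z is the direction in which the jaws open and shut, and the axes are right-handed (so a half turn about x gives the same grasp; the last joint's range is limited). The gripper opens to 88 mm and grips with 3 to 60 N. Pads are 19 mm wide; open, the fingers measure 130 mm over their backs; the gripper's body (78 mm by 193 mm) begins 47 mm behind the grasp point.
Start: joints at [88.356, 20.546, 0.682, 0, -70.136, -16.507], TCP at [0.21, 0.641, 0.227] pointing down, gripper open.
Joint ranges: [-176.03, 176.03], [-82.01, 121.73], [-58.28, 71.71], [-173.87, 95.51], [-174.79, -0.11], [-173.66, 173.66]. Speed limits (degrees/s): [136.94, 136.94, 172.46, 180, 180, 180].

INTERFACE

Orientations are given as [roll, pitch, yaw] about the fixed x, y, z axes, in that order (R = Rz(yaw) Ry(pitch) Rx(roll)).
In Python, from plant import readout, vision, close_job, r gives the robot as it stands.
- The arm moves only by the shell command python3 -m handwheel 'ROWS' [OPENING] [FORCE]. ROWS is JSON, a list that holds one entry, the list of rows, each a list of 4 numbers: the shift along the world's x, y, z in units of 40 mm (1.0 is 40 mm), then the turn about the world's z in units of 5 degrees (1.0 is 5 degrees). In form: [[[tx, ty, tz, roll], ...]]. A call has 1 to 8 rows; each row shifts and turns the pose as measured when the row begins; what a row does not reach is not made up. A row lasts 1/10 s, in which the tool goes at most 50 mm and 8.59 degrees, less where a joint would pass 70% of its speed; a pose out of reach is approached as far as the arm can. A call is refused whole if a number of a shift passes 1 or a number of a turn 1, either way. A call with a gripper value outside its range is refused whole. OPENING is the finger opening in mm, from 0 to 87.6, set as the call begins (- or left out, the last holds). The fingers move at their own pace and stop on an object; FORCE is the grip in N (left out, the last holds). Time passes only in rows, so rows that do not move let the fingers close. It gives the time, the measured TCP pose, the force and the opening at its end, in the units of the state.
- readout.get_state(): the state, without advancing time (a new reading comes with each control period).
- vision.capture(name): name is "scene" or "side" or "wrist"; returns the picture (384x512x3 uint8, blue, green, red); there is no depth.
- vision.get_calibration(name): a dict with "intrinsics" (3x3 intrinsics, pixels), "pose" (4x4, takes a point from camera to world coordinates). Camera axes: x right, y up, looking along -z (the intrinsics and any distortion apply to the point x, -y, -z); pixel columns grow to the right and rows downward; lengths in m; the calibration is good to about 2 mm. A picture is of the moment at which its call begins: read the wrist's pose just before it. get_calibration takes no time and is no camera call; for the wrist camera it gives the pose at the moment of the call.
- close_job(): hands the job in, once; it reports no verdict.
The state is a dict: "time_s": time; "joints": joint angles; "qd": joint speeds; "joint_torque": joint torques, N m; "tcp_pos": TCP position; "eef_rot": TCP orientation; "contact_force": force on the tool from outside, world axes, zero at the start; "moment": the same for the moment, N m; "gripper_width": finger opening in m.
Only numpy, scipy, OpenCV 4.12 (cv2) and the standard library are available. Lean on these libraries where they do the work, as an engineer would, in place of code of your own. Each camera call takes 0.05 s, during which the arm holds its last target.

## Working session

There is one attempt and no reset: what is moved stays moved. The work goes in short steps, Python scripts to look and compute and a shell command to move; the robot and the scene stay as the last step left them, time stands still between calls to the robot, and variables do not carry over. Pictures are saved under pics/ and viewed, and the job is handed in when it is done.

```bash
ls; mkdir -p pics; python3 - <<'E'
from plant import readout, vision, r
import cv2
print(readout.get_state(), r.grasp_offset)
for n in ["scene","side","wrist"]:
    c=vision.get_calibration(n); print(n,c)
    cv2.imwrite(f"pics/{n}0.png",vision.capture(n))
E
```

```text
pics
{'time_s': 0.0, 'joints': array([ 8.83561813e+01,  2.05903546e+01,  6.33942201e-01, -1.91333872e-02,
       -7.01352594e+01, -1.65075839e+01]), 'qd': array([ 0.04033306,  0.08332198, -0.00766154,  0.07714346, -0.00398396,
       -0.0063199 ]), 'joint_torque': array([ 7.31876244e-04, -5.82722676e+01,  2.93048984e+01,  6.99690118e+00,
        7.00510878e-03, -1.74358020e-04]), 'tcp_pos': array([0.21015393, 0.64094369, 0.22563926]), 'eef_rot': array([   5.40818846,   89.90657975, -102.74973009]), 'contact_force': array([ 0.96455574, -0.24889801, -0.42531298]), 'moment': array([ 0.05748664, -0.03055162, -0.04365326]), 'gripper_width': 0.08759553516779593} 0.0188
scene {'intrinsics': array([[419.77692198,   0.        , 251.92221908],
       [  0.        , 419.77692198, 194.12587761],
       [  0.        ,   0.        ,   1.        ]]), 'pose': array([[ 0.72253131,  0.300618  , -0.62255708, -0.47603702],
       [-0.6909989 ,  0.34223713, -0.6367058 , -1.15177868],
       [ 0.02165692,  0.89022613,  0.45500375,  0.79860395],
       [ 0.        ,  0.        ,  0.        ,  1.        ]])
[... 160 characters left out ...]
  1.        ]]), 'pose': array([[ 0.89754183,  0.26533904, -0.35215601, -0.00788384],
       [-0.4405916 ,  0.57095504, -0.69274049, -1.11411437],
       [ 0.01725415,  0.77692055,  0.62936218,  0.95876533],
       [ 0.        ,  0.        ,  0.        ,  1.        ]])}
wrist {'intrinsics': array([[344.43736334,   0.        , 250.59275478],
       [  0.        , 344.43736334, 197.59281258],
       [  0.        ,   0.        ,   1.        ]]), 'pose': array([[-0.31174361,  0.91310693,  0.26277682,  0.28099211],
       [-0.95016556, -0.29991924, -0.08505207,  0.6176694 ],
       [ 0.00115019, -0.27619593,  0.96110066,  0.38402267],
       [ 0.        ,  0.        ,  0.        ,  1.        ]])}
```

View pics/scene0.png

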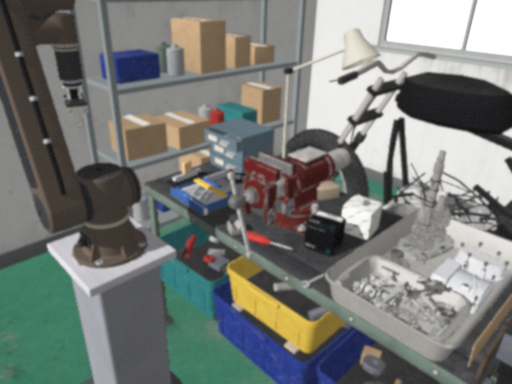

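View pics/side0.png

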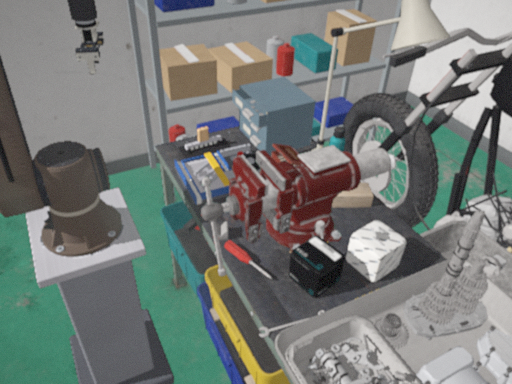

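View pics/wrist0.png

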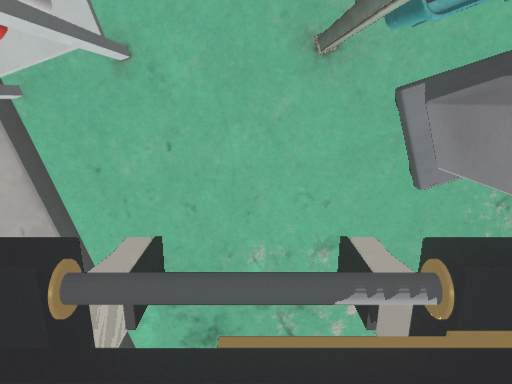

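```bash
cat > h.py <<'E'
import numpy as np, cv2
from plant import readout, vision, r
def proj(c,P):
    P=np.atleast_2d(P); T=np.linalg.inv(c["pose"]); q=P@T[:3,:3].T+T[:3,3]
    q=q*[1,-1,-1]; u=q@c["intrinsics"].T; return u[:,:2]/u[:,2:]
def ray(c,uv):
    uv=np.atleast_2d(uv).astype(float)
    d=np.c_[uv,np.ones(len(uv))]@np.linalg.inv(c["intrinsics"]).T
    d=d*[1,-1,-1]; d=d@c["pose"][:3,:3].T
    return c["pose"][:3,3],d
def onz(c,uv,z):
    o,d=ray(c,uv); return o+d*((z-o[2])/d[:,2])[:,None]
def tri(c1,u1,c2,u2):
    out=[]
    for a,b in zip(np.atleast_2d(u1),np.atleast_2d(u2)):
        o1,d1=ray(c1,a);o2,d2=ray(c2,b);d1=d1[0];d2=d2[0]
        s=np.linalg.lstsq(np.c_[d1,-d2],o2-o1,rcond=None)[0]
        p=o1+d1*s[0];q=o2+d2*s[1]; out.append(np.r_[(p+q)/2,np.linalg.norm(p-q)])
    return np.array(out)
def st():
    s=readout.get_state(); print(round(s["time_s"],2),s["tcp_pos"].round(4),s["eef_rot"].round(1),"F",s["contact_force"].round(1),"w",round(s["gripper_width"]*1000,1),"q",s["joints"].round(1)); return s
def snap(n,f):
    c=vision.get_calibration(n); im=vision.capture(n); cv2.imwrite(f"pics/{f}.png",im); np.savez(f"pics/{f}.npz",K=c["intrinsics"],P=c["pose"]); return c,im
def cal(f):
    z=np.load(f"pics/{f}.npz"); return {"intrinsics":z["K"],"pose":z["P"]}
def crop(f,x0,y0,x1,y1,s,g):
    im=cv2.imread(f"pics/{f}.png")[y0:y1,x0:x1]; cv2.imwrite(f"pics/{g}.png",cv2.resize(im,None,fx=s,fy=s,interpolation=cv2.INTER_CUBIC))
E
python3 - <<'E'
from h import *
for n in ["scene","side","wrist"]:
    c=vision.get_calibration(n);np.savez(f"pics/{n}0.npz",K=c["intrinsics"],P=c["pose"])
crop("scene0",130,110,300,260,4.5,"s0c"); crop("side0",140,100,300,300,3,"d0c")
c=cal("side0"); print(onz(c,[[205,170],[238,250],[160,145],[203,133]],0.03))
c=cal("scene0"); print(onz(c,[[205,190]],0.03))
E
```

```text
[[ 0.4414419   0.08825105  0.03      ]
 [ 0.38068141 -0.3090459   0.03      ]
 [ 0.34840132  0.30732159  0.03      ]
 [ 0.52736968  0.32030143  0.03      ]]
[[0.45714559 0.07700966 0.03      ]]
```

View pics/s0c.png

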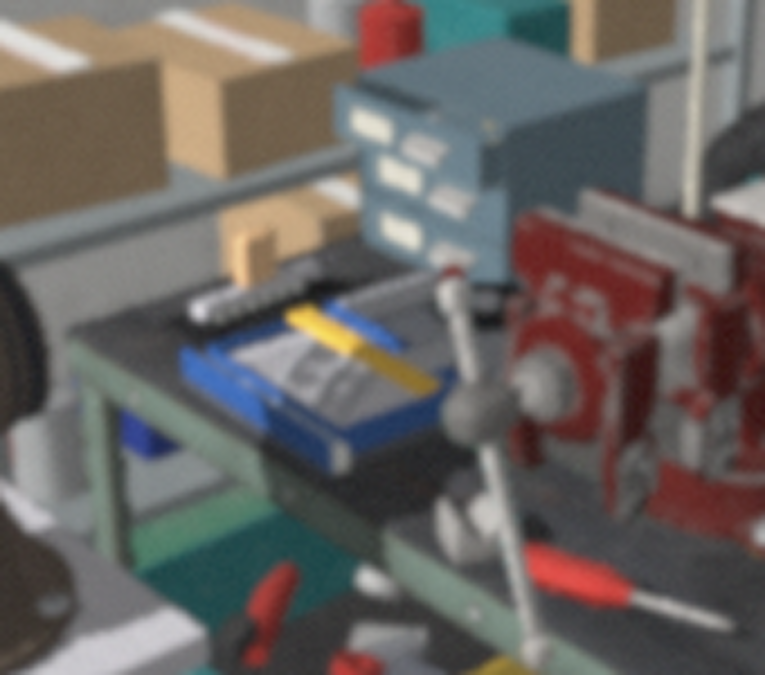

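View pics/d0c.png

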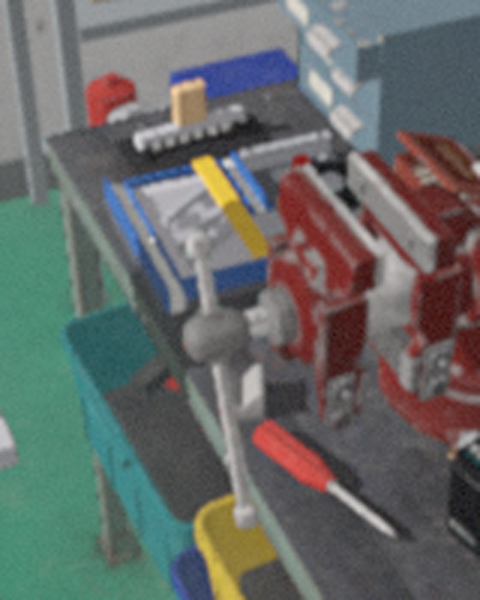

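```bash
python3 -m handwheel '[[[0,-0.3,1,0],[0.5,-0.9,0.6,0],[0.6,-1,0.3,0],[0.6,-1,0.3,0],[0.6,-1,0.3,0],[0.6,-1,0.3,0],[0.6,-1,0.3,0],[0.6,-1,0.3,0]]]'
python3 -m handwheel '[[[0.6,-1,0,0],[0.6,-1,0,0],[0.6,-1,0.3,0],[0.6,-1,0,0],[0.6,-1,0,0],[0,0,0,0]]]'
```

```text
time_s: 0.95
tcp_pos: [0.3742, 0.3441, 0.3592]
eef_rot: [8.9, 89.3, -98.8]
contact_force: [1.1, 0.4, -0.4]
gripper_width: 0.0878
time_s: 1.55
tcp_pos: [0.4983, 0.1308, 0.3744]
eef_rot: [27.4, 89.5, -80.5]
contact_force: [0.1, 0.1, -0.6]
gripper_width: 0.0876
```

```bash
python3 - <<'E'
from h import *
from scipy.spatial.transform import Rotation as R
s=st(); M=R.from_euler('xyz',s["eef_rot"],degrees=True).as_matrix(); print(M.round(3))
c,im=snap("wrist","w1"); print(c["pose"].round(3))
cv2.imwrite("pics/w1b.png",cv2.resize(im,None,fx=1.5,fy=1.5))
E
```

```text
1.55 [0.4983 0.1308 0.3744] [ 27.4  89.5 -80.5] F [ 0.1  0.1 -0.6] w 87.6 q [ 36.9   1.7  -4.4   0.4 -84.1  35.1]
[[ 0.001  0.952 -0.307]
 [-0.008 -0.307 -0.952]
 [-1.     0.004  0.008]]
[[-0.308  0.915  0.261  0.569]
 [-0.952 -0.298 -0.077  0.109]
 [ 0.007 -0.272  0.962  0.533]
 [ 0.     0.     0.     1.   ]]
```

View pics/w1b.png

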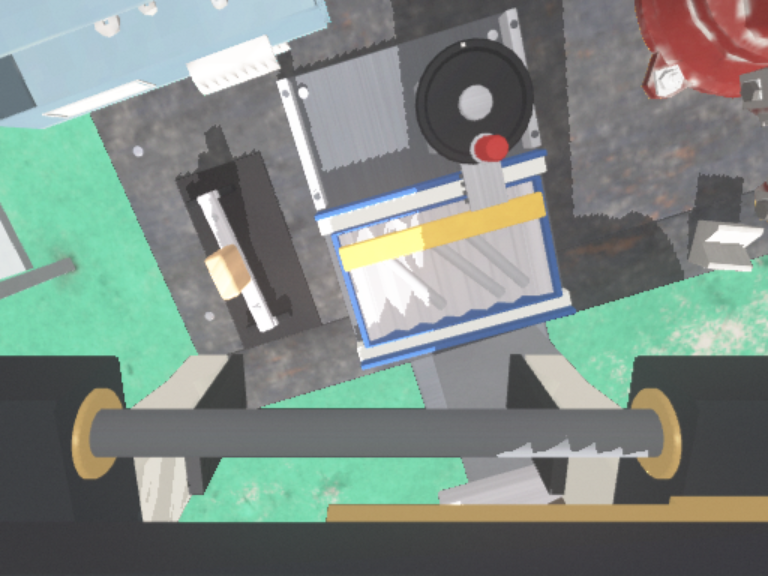

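```bash
python3 - <<'E'
from h import *
c=cal("w1")
g=lambda n,u,z: print(n,onz(c,np.array(u)/1.5,z).round(4).tolist())
g("railnear ends",[[360,352],[568,297]],.0215)
g("railfar",[[320,224],[545,163]],.0215)
g("guard front corners",[[343,270],[545,217]],.042)
g("hub",[[475,102]],.075); g("knob top",[[490,146]],.119)
g("rake bar",[[208,198],[268,327]],.03); g("handle",[[228,272]],.06)
g("mat",[[178,180],[258,152],[320,318],[243,350]],.003)
g("bluebox, white thing",[[190,85],[320,0]],.05)
g("vise",[[650,90],[690,250]],.05)
E
```

```text
railnear ends [[0.3769, 0.1848, 0.0215], [0.368, -0.0385, 0.0215]]
railfar [[0.5179, 0.1796, 0.0215], [0.5065, -0.0456, 0.0215]]
guard front corners [[0.4709, 0.1705, 0.042], [0.4604, -0.0284, 0.042]]
hub [[0.5792, 0.0152, 0.075]]
knob top [[0.5439, 0.0214, 0.119]]
rake bar [[0.5753, 0.272, 0.03], [0.4355, 0.2647, 0.03]]
handle [[0.506, 0.2713, 0.06]]
mat [[0.6012, 0.3023, 0.003], [0.6018, 0.2164, 0.003], [0.4206, 0.2161, 0.003], [0.4119, 0.3087, 0.003]]
bluebox, white thing [[0.6693, 0.2424, 0.05], [0.697, 0.1129, 0.05]]
vise [[0.5422, -0.1385, 0.05], [0.3889, -0.1508, 0.05]]
```

```bash
python3 -m handwheel '[[[0.6,-1,0,0.8],[0.6,-1,0,0.8],[0.4,-0.2,0,0.8],[0.3,0,0,0.8],[0,0,0,0.4],[0,0,0,0],[0,0,0,0]]]'
python3 - <<'E'
from h import *
s=st()
c,im=snap("wrist","w2"); print(c["pose"].round(3))
cv2.imwrite("pics/w2b.png",cv2.resize(im,None,fx=1.5,fy=1.5))
E
```

```text
time_s: 2.3
tcp_pos: [0.5743, 0.0468, 0.3723]
eef_rot: [-0.0, 89.7, -88.9]
contact_force: [-0.9, -0.3, -0.2]
gripper_width: 0.0877
2.3 [0.5743 0.0468 0.3723] [ -0.   89.7 -88.9] F [-0.9 -0.3 -0.2] w 87.7 q [ 24.3   7.8   2.2   0.3 -84.5  66.7]
[[ 0.019  0.961  0.276  0.649]
 [-1.     0.017  0.011  0.049]
 [ 0.006 -0.276  0.961  0.531]
 [ 0.     0.     0.     1.   ]]
```

View pics/w2b.png

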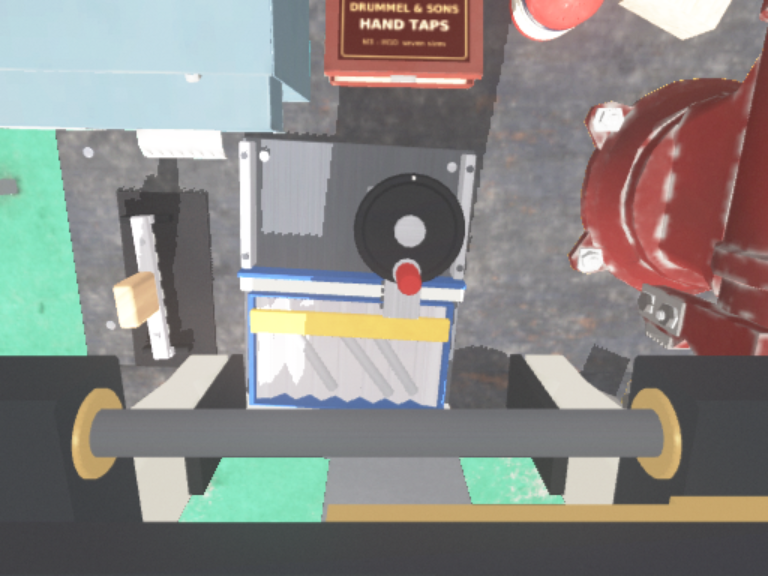

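```bash
python3 - <<'E'
from h import *
def refine(im,lo,hi,roi,f=None):
    h=cv2.cvtColor(im,cv2.COLOR_BGR2HSV); m=cv2.inRange(h,lo,hi); 
    z=np.zeros_like(m); x0,y0,x1,y1=roi; z[y0:y1,x0:x1]=m[y0:y1,x0:x1]
    n,l,s,ce=cv2.connectedComponentsWithStats(z); i=1+np.argmax(s[1:,4]); 
    cs,_=cv2.findContours((l==i).astype(np.uint8),0,2); return ce[i],s[i],cv2.minAreaRect(max(cs,key=cv2.contourArea))
a=cv2.imread("pics/w1.png");b=cv2.imread("pics/w2.png");A=cal("w1");B=cal("w2")
for im,roi in ((a,(300,80,350,120)),(b,(250,165,295,205))):
    print("red",refine(im,(0,120,60),(8,255,255),roi), refine(im,(170,120,60),(180,255,255),roi)[1])
for im,roi in ((a,(100,140,190,220)),(b,(60,160,120,230))):
    print("wood",refine(im,(8,50,100),(22,255,255),roi))
for im,roi in ((a,(210,110,380,200)),(b,(150,190,320,240))):
    print("yel",refine(im,(22,100,100),(34,255,255),roi))
p=lambda n,u,v: print(n,tri(A,np.array(u)/1.5,B,np.array(v)/1.5).round(4).tolist())
p("hub",[[475,102]],[[410,231]])
p("guard",[[343,270],[545,217],[343,252]],[[251,331],[447,341],[253,311]])
p("rails far",[[320,230],[545,167]],[[241,287],[463,297]])
p("bar far end,near",[[208,198],[268,327]],[[143,222],[163,352]])
p("mat",[[178,180],[258,152],[320,318]],[[120,192],[208,192],[212,345]])
p("white box corner",[[190,85]],[[137,133]])
p("vise bolt,tang",[[665,75]],[[605,115]])
E
```

```text
Traceback (most recent call last):
ValueError: attempt to get argmax of an empty sequence
```

```bash
cat >> h.py <<'E'
def blob(im,lo,hi,roi):
    h=cv2.cvtColor(im,cv2.COLOR_BGR2HSV); m=cv2.inRange(h,np.array(lo),np.array(hi)) if lo[0]<=hi[0] else cv2.inRange(h,np.array((0,)+tuple(lo[1:])),np.array(hi))|cv2.inRange(h,np.array(lo),np.array((180,)+tuple(hi[1:])))
    z=np.zeros_like(m); x0,y0,x1,y1=roi; z[y0:y1,x0:x1]=m[y0:y1,x0:x1]
    n,l,s,ce=cv2.connectedComponentsWithStats(z)
    if n<2: return None
    i=1+np.argmax(s[1:,4]); cs,_=cv2.findContours((l==i).astype(np.uint8),0,2)
    return ce[i].round(2),s[i],cv2.boxPoints(cv2.minAreaRect(max(cs,key=cv2.contourArea))).round(1).tolist()
E
python3 - <<'E'
from h import *
a=cv2.imread("pics/w1.png");b=cv2.imread("pics/w2.png");A=cal("w1");B=cal("w2")
for im,roi in ((a,(300,80,350,120)),(b,(250,165,295,205))):
    print("red",blob(im,(170,120,60),(8,255,255),roi))
for im,roi in ((a,(100,140,190,220)),(b,(60,160,120,230))):
    print("wood",blob(im,(8,50,100),(22,255,255),roi))
for im,roi in ((a,(210,110,380,200)),(b,(150,190,320,240))):
    print("yel",blob(im,(22,100,100),(34,255,255),roi))
p=lambda n,u,v: print(n,tri(A,np.array(u)/1.5,B,np.array(v)/1.5).round(4).tolist())
p("hub",[[475,102]],[[410,231]])
p("guard",[[343,270],[545,217],[343,252]],[[251,331],[447,341],[253,311]])
p("rails far",[[320,230],[545,167]],[[241,287],[463,297]])
p("bar far end,near",[[208,198],[268,327]],[[143,222],[163,352]])
p("mat",[[178,180],[258,152],[320,318]],[[120,192],[208,192],[212,345]])
p("white box corner",[[190,85]],[[137,133]])
p("vise bolt,tang",[[665,75]],[[605,115]])
E
```

```text
red (array([327.52,  98.39]), array([317,  90,  22,  18, 324], dtype=int32), [[317.0, 90.0], [338.0, 90.0], [338.0, 107.0], [317.0, 107.0]])
red (array([271.94, 185.7 ]), array([264, 175,  17,  22, 275], dtype=int32), [[259.0, 185.0], [271.0, 173.0], [284.5, 186.5], [272.5, 198.5]])
wood (array([154.81, 177.34]), array([136, 163,  31,  37, 412], dtype=int32), [[134.60000610351562, 171.39999389648438], [155.10000610351562, 160.6999969482422], [170.60000610351562, 190.5], [150.10000610351562, 201.10000610351562]])
wood (array([ 94.41, 196.17]), array([ 75, 181,  31,  38, 566], dtype=int32), [[73.5, 189.89999389648438], [99.30000305175781, 177.5], [113.5999984741211, 207.1999969482422], [87.69999694824219, 219.60000610351562]])
yel (array([314.89, 147.83]), array([ 226,  129,  136,   38, 1130], dtype=int32), [[225.6999969482422, 165.0], [360.1000061035156, 127.69999694824219], [364.3999938964844, 143.10000610351562], [230.0, 180.39999389648438]])
yel (array([247.95, 217.2 ]), array([ 168,  206,  132,   22, 1489], dtype=int32), [[167.1999969482422, 220.6999969482422], [168.0, 205.10000610351562], [299.29998779296875, 212.0], [298.5, 227.60000610351562]])
hub [[0.579, 0.0151, 0.076, 0.0007]]
guard [[0.4692, 0.17, 0.0375, 0.0025], [0.458, -0.0314, 0.0302, 0.0007], [0.4862, 0.1671, 0.0288, 0.0023]]
rails far [[0.5125, 0.1798, 0.0284, 0.002], [0.5017, -0.0471, 0.0148, 0.0008]]
bar far end,near [[0.5749, 0.2741, 0.0214, 0.0016], [0.4286, 0.2744, 0.0015, 0.0022]]
mat [[0.6013, 0.3034, -0.0008, 0.0006], [0.6023, 0.2188, -0.0122, 0.0017], [0.4117, 0.2324, -0.0501, 0.0163]]
white box corner [[0.6549, 0.223, 0.126, 0.004]]
vise bolt,tang [[0.6064, 0.1378, 0.6556, 0.0936]]
```

```bash
python3 - <<'E'
from h import *
S=cal("scene0");D=cal("side0");A=cal("w1");B=cal("w2")
print(tri(S,[[230,172],[236,201],[244,158],[279,170],[249,252]],D,[[205,180],[211,212],[234,157],[262,182],[221,271]]).round(3))
for z in (.02,.15,.2): print(onz(B,np.array([[640,290],[735,200],[585,200]])/1.5,z).round(3).tolist())
print("knobtop",tri(A,np.array([[492,147]])/1.5,B,np.array([[408,280]])/1.5).round(4))
print("handle top", tri(A,[[148,181]],B,[[85,201]]).round(4), onz(A,[[150,181]],.08), onz(B,[[85,201]],.08))
E
python3 - <<'E'
from h import *
im=cv2.imread("pics/w2.png")[150:220,60:310]; cv2.imwrite("pics/z1.png",cv2.resize(im,None,fx=3.2,fy=3.2,interpolation=2))
E
```

```text
[[ 0.314 -0.245  0.259  0.005]
 [ 0.319 -0.267  0.164  0.002]
 [ 0.424 -0.189  0.262  0.   ]
 [ 0.438 -0.332  0.265  0.01 ]
 [ 0.314 -0.339  0.006  0.003]]
[[0.514, -0.228, 0.02], [0.606, -0.307, 0.02], [0.604, -0.159, 0.02]]
[[0.548, -0.158, 0.15], [0.617, -0.216, 0.15], [0.615, -0.106, 0.15]]
[[0.561, -0.13, 0.2], [0.621, -0.181, 0.2], [0.62, -0.086, 0.2]]
knobtop [[5.418e-01 1.730e-02 1.063e-01 2.000e-04]]
handle top [[5.107e-01 2.692e-01 8.020e-02 2.000e-04]] [[0.50987386 0.26676951 0.08      ]] [[0.51055801 0.26916226 0.08      ]]
```

View pics/z1.png

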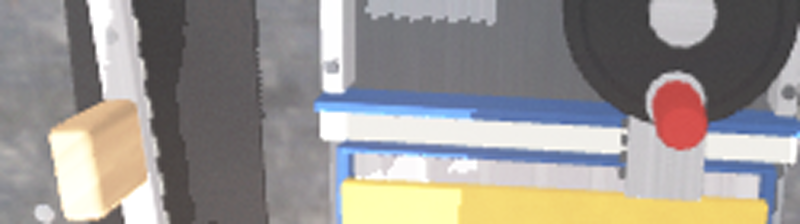

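```bash
python3 - <<'E'
from h import *
A=cal("w1");B=cal("w2")
print("knobtop",tri(A,np.array([[491,148]])/1.5,B,[[274.2,190]]).round(4),onz(A,np.array([[491,148]])/1.5,.119),onz(B,[[274.2,190]],.119))
print("knob base",onz(B,[[60+677/3.2,150+88/3.2]],.078))
print("tcp in img",proj(B,[0.5743,.0468,.3723]), proj(B,[0.5743,.0468,.25]),proj(B,[0.5743,.0468,.1]))
E
```

```text
knobtop [[0.5402 0.0169 0.1105 0.0055]] [[0.54221139 0.02104169 0.119     ]] [[0.5407638 0.0153204 0.119    ]]
knob base [[0.54732275 0.01617916 0.078     ]]
tcp in img [[250.23140023 253.11495544]] [[249.53419527 190.54108916]] [[249.19417524 160.02442787]]
```

```bash
python3 -m handwheel '[[[-0.5,-0.4,-1,0],[-0.33,-0.35,-1,0],[0,0,-1,0],[0,0,-0.7,0],[0,0,0,0],[0,0,0,0]]]' 60
python3 - <<'E'
from h import *
s=st()
c,im=snap("wrist","w3")
cv2.imwrite("pics/w3b.png",cv2.resize(im,None,fx=1.5,fy=1.5))
print(proj(c,[[.541,.017,.119],s["tcp_pos"]])*1.5)
E
```

```text
time_s: 2.95
tcp_pos: [0.5385, 0.019, 0.2234]
eef_rot: [60.3, 89.6, -28.6]
contact_force: [-0.6, 1.4, 0.9]
gripper_width: 0.0601
2.95 [0.5385 0.019  0.2234] [ 60.3  89.6 -28.6] F [-0.6  1.4  0.9] w 60.1 q [ 23.1   7.6 -17.2   0.4 -64.9  67.8]
[[378.59899251 291.39375865]
 [375.1725218  379.74646876]]
```

View pics/w3b.png

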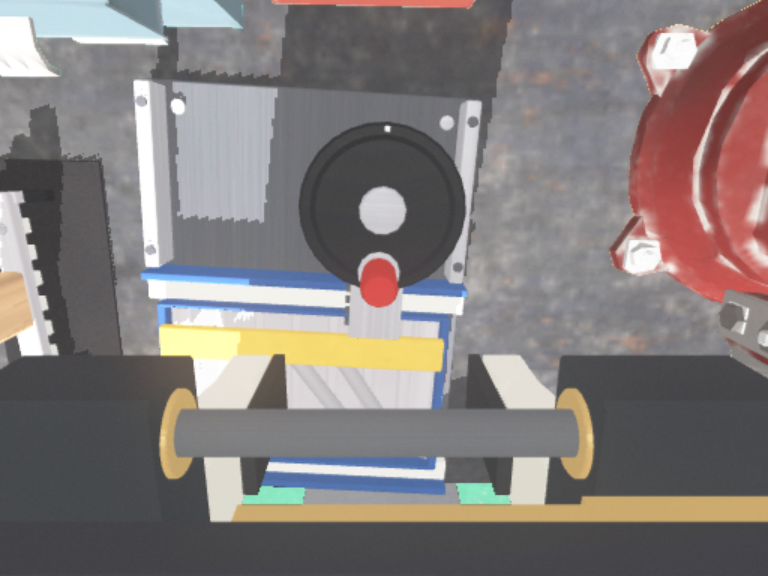

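```bash
python3 -m handwheel '[[[0.06,-0.05,-1,0],[0,0,-1,0],[0,0,-1,0],[0,0,-0.45,0],[0,0,0,0],[0,0,0,0]]]' 60
python3 - <<'E'
from h import *
s=st()
c,im=snap("wrist","w4")
cv2.imwrite("pics/w4b.png",cv2.resize(im,None,fx=1.5,fy=1.5))
print(onz(c,np.array([[381,147]])/1.5,.076))
E
```

```text
time_s: 3.6
tcp_pos: [0.5508, 0.0213, 0.0944]
eef_rot: [93.4, 88.4, 4.6]
contact_force: [-0.1, -0.9, 0.5]
gripper_width: 0.0603
3.6 [0.5508 0.0213 0.0944] [93.4 88.4  4.6] F [-0.1 -0.9  0.5] w 60.3 q [ 22.9  15.2 -26.5   0.7 -46.7  67.8]
[[0.62619655 0.02103239 0.076     ]]
```

View pics/w4b.png

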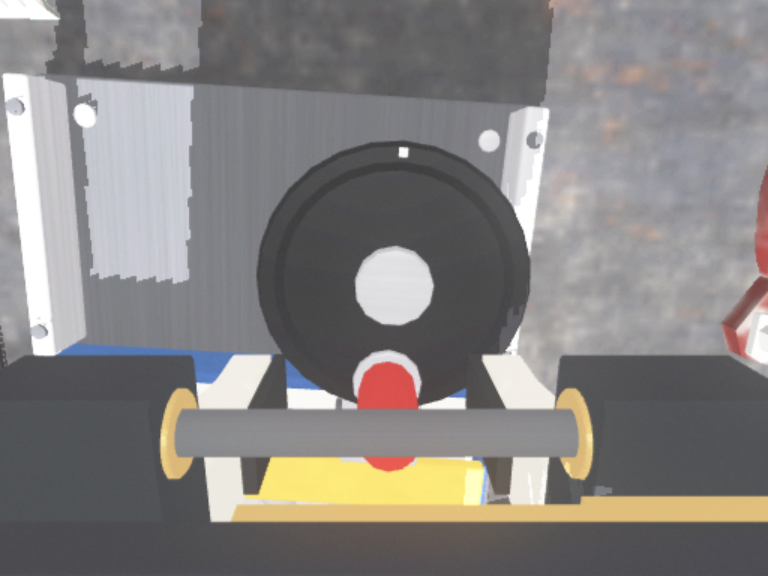

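```bash
python3 -m handwheel '[[[-0.25,-0.1,-0.2,0],[0,0,0,0],[0,0,0,0]]]' 60
python3 - <<'E'
from h import *
s=st();c=cal("w4"); print(onz(c,np.array([[394,286]])/1.5,.076),onz(c,np.array([[403,152]])/1.5,.075))
E
```

```text
time_s: 3.95
tcp_pos: [0.5426, 0.0179, 0.0902]
eef_rot: [96.5, 87.9, 7.8]
contact_force: [0.2, -0.4, -0.1]
gripper_width: 0.06
3.95 [0.5426 0.0179 0.0902] [96.5 87.9  7.8] F [ 0.2 -0.4 -0.1] w 60.0 q [ 23.   14.6 -28.2   0.8 -45.2  67.8]
[[0.57882391 0.01524207 0.076     ]] [[0.62477957 0.01361196 0.075     ]]
```

```bash
python3 -m handwheel '[[[-0.04,-0.03,-0.2,0],[0,0,0,0]]]' 60
python3 -m handwheel '[[[0,0,0,0],[0,0,0,0],[0,0,0,0],[0,0,0,0],[0,0,0,0]]]' 0 20
```

```text
time_s: 4.15
tcp_pos: [0.5412, 0.0168, 0.0827]
eef_rot: [97.3, 87.8, 8.6]
contact_force: [-1.0, 0.0, 0.0]
gripper_width: 0.0603
time_s: 4.65
tcp_pos: [0.5415, 0.0168, 0.0825]
eef_rot: [96.9, 87.8, 8.2]
contact_force: [-0.1, -0.6, 0.1]
gripper_width: 0.0257
```

```bash
python3 -m handwheel '[[[0,0,0,0],[0,0,0,0],[0.02,-0.25,0,0],[0.09,-0.23,0,0],[0.14,-0.2,0,0],[0.19,-0.16,0,0]]]' 0 25
cat > circ.py <<'E'
from h import *
import sys
H=np.array([.5789,.0152]); s=st(); p=s["tcp_pos"][:2]-H; 
print("rad",np.linalg.norm(p)*1000,"ang",np.degrees(np.arctan2(p[1],p[0]))%360)
d=float(sys.argv[1]); n=int(sys.argv[2]); a=np.arctan2(p[1],p[0]); q=p
out=[]
for i in range(1,n+1):
    t=a+np.radians(d*i); w=.038*np.array([np.cos(t),np.sin(t)]); out.append(((w-q)/.04).round(2).tolist()); q=w
print(out)
E
python3 circ.py 15 8
```

```text
time_s: 5.25
tcp_pos: [0.5595, -0.0168, 0.0826]
eef_rot: [99.8, 87.8, 11.2]
contact_force: [1.2, 8.0, -3.1]
gripper_width: 0.0204
5.25 [ 0.5595 -0.0168  0.0826] [99.8 87.8 11.2] F [ 1.2  8.  -3.1] w 20.4 q [ 18.5  16.5 -26.5   0.4 -44.8  72.6]
rad 37.4046082152882 ang 238.6977758937205
[[0.22, -0.11], [0.25, -0.04], [0.25, 0.03], [0.23, 0.09], [0.2, 0.15], [0.16, 0.19], [0.1, 0.23], [0.04, 0.25]]
```

Tracks well (radius 37.4 mm, 60° turned).

```bash
python3 -m handwheel '[[[0.22,-0.11,0,0],[0.25,-0.04,0,0],[0.25,0.03,0,0],[0.23,0.09,0,0],[0.2,0.15,0,0]]]'; python3 circ.py 15 8
```

```text
time_s: 5.75
tcp_pos: [0.6068, -0.0111, 0.0824]
eef_rot: [110.0, 88.0, 21.1]
contact_force: [-12.3, 7.7, 11.8]
gripper_width: 0.0203
5.75 [ 0.6068 -0.0111  0.0824] [110.   88.   21.1] F [-12.3   7.7  11.8] w 20.3 q [ 17.3  20.5 -20.   -0.2 -47.4  74. ]
rad 38.37007064315445 ang 316.63145304787105
[[0.14, 0.21], [0.09, 0.23], [0.03, 0.25], [-0.04, 0.24], [-0.1, 0.23], [-0.16, 0.19], [-0.2, 0.15], [-0.23, 0.09]]
```

```bash
python3 -m handwheel '[[[0.14,0.21,0,0],[0.09,0.23,0,0],[0.03,0.25,0,0],[-0.04,0.24,0,0],[-0.1,0.23,0,0]]]'; python3 circ.py 15 8
```

```text
time_s: 6.25
tcp_pos: [0.6137, 0.0321, 0.0825]
eef_rot: [103.7, 88.2, 14.7]
contact_force: [0.9, -2.7, 0.7]
gripper_width: 0.0203
6.25 [0.6137 0.0321 0.0825] [103.7  88.2  14.7] F [ 0.9 -2.7  0.7] w 20.3 q [ 21.3  21.2 -19.1   0.3 -47.9  69.5]
rad 38.72048755398925 ang 25.91387550654687
[[-0.15, 0.2], [-0.19, 0.16], [-0.22, 0.11], [-0.24, 0.05], [-0.25, -0.01], [-0.24, -0.08], [-0.21, -0.14], [-0.16, -0.19]]
```

```bash
python3 -m handwheel '[[[-0.15,0.2,0,0],[-0.19,0.16,0,0],[-0.22,0.11,0,0],[-0.24,0.05,0,0],[-0.25,-0.01,0,0],[-0.24,-0.08,0,0]]]'; python3 circ.py 15 8
```

```text
time_s: 6.85
tcp_pos: [0.559, 0.0484, 0.0826]
eef_rot: [92.8, 88.2, 3.9]
contact_force: [15.2, -19.0, -10.2]
gripper_width: 0.0204
6.85 [0.559  0.0484 0.0826] [92.8 88.2  3.9] F [ 15.2 -19.  -10.2] w 20.4 q [ 25.4  16.8 -26.3   0.9 -45.2  65.1]
rad 38.77339892830261 ang 120.95844603705534
[[-0.18, -0.17], [-0.15, -0.2], [-0.09, -0.23], [-0.03, -0.25], [0.04, -0.25], [0.1, -0.23], [0.15, -0.19], [0.2, -0.15]]
```

```bash
python3 -m handwheel '[[[-0.18,-0.17,0,0],[-0.14,-0.2,0,0],[-0.09,-0.23,0,0],[0,0,0,0]]]'; python3 circ.py 8 4
```

```text
time_s: 7.25
tcp_pos: [0.5428, 0.0264, 0.0827]
eef_rot: [98.5, 87.6, 9.7]
contact_force: [7.5, -2.6, -7.4]
gripper_width: 0.0201
7.25 [0.5428 0.0264 0.0827] [98.5 87.6  9.7] F [ 7.5 -2.6 -7.4] w 20.1 q [ 23.9  15.  -28.9   0.9 -43.7  66.8]
rad 37.82121990493595 ang 162.7635500343675
[[-0.03, -0.13], [-0.01, -0.13], [0.01, -0.13], [0.02, -0.13]]
```

```bash
python3 -m handwheel '[[[-0.03,-0.13,0,0],[0,-0.13,0,0],[0.01,-0.06,0,0],[0,0,0,0]]]'; python3 circ.py 8 4
```

```text
time_s: 7.65
tcp_pos: [0.5414, 0.0175, 0.0826]
eef_rot: [104.6, 87.3, 15.8]
contact_force: [5.4, -1.6, -4.7]
gripper_width: 0.0205
7.65 [0.5414 0.0175 0.0826] [104.6  87.3  15.8] F [ 5.4 -1.6 -4.7] w 20.5 q [ 22.8  14.7 -29.2   0.5 -43.4  68.1]
rad 37.58777086735139 ang 176.52861895253648
[[-0.01, -0.13], [0.02, -0.13], [0.04, -0.13], [0.06, -0.12]]
```

```bash
python3 -m handwheel '[[[0,-0.15,0,0],[0,-0.2,0,0],[0,0,0,0]]]'; python3 circ.py 8 1;python3 -m handwheel '[[[0,-0.2,0,0]]]'; python3 circ.py 8 1
```

```text
time_s: 7.95
tcp_pos: [0.5445, 0.0184, 0.0828]
eef_rot: [119.6, 86.2, 30.9]
contact_force: [2.8, -3.3, -4.5]
gripper_width: 0.0207
7.95 [0.5445 0.0184 0.0828] [119.6  86.2  30.9] F [ 2.8 -3.3 -4.5] w 20.7 q [ 22.1  14.6 -28.8  -0.8 -42.8  69.7]
rad 34.59368197646852 ang 174.66611494036047
[[-0.09, -0.12]]
time_s: 8.05
tcp_pos: [0.5455, 0.016, 0.0829]
eef_rot: [123.0, 85.8, 34.3]
contact_force: [-2.8, 50.9, -5.4]
gripper_width: 0.0204
8.05 [0.5455 0.016  0.0829] [123.   85.8  34.3] F [-2.8 50.9 -5.4] w 20.4 q [ 21.6  14.6 -28.7  -1.4 -42.7  70.7]
rad 33.38205995539891 ang 178.59806372188729
[[-0.11, -0.13]]
```

```bash
cat > tilt.py <<'E'
from h import *
from scipy.spatial.transform import Rotation as R
s=st(); M=R.from_euler('xyz',s["eef_rot"],degrees=True).as_matrix(); print("fwd",M[:,0].round(4),"jaw",M[:,2].round(3), "jawyaw",np.degrees(np.arctan2(M[1,2],M[0,2])).round(2))
E
python3 -m handwheel '[[[0,0,0,0],[0,0,0,0],[0,0,0,0],[0,0,0,0],[0,0,0,0]]]' 50; python3 tilt.py; python3 -m handwheel '[[[0,0,0,0],[0,0,0,0]]]';python3 tilt.py
```

```text
time_s: 8.55
tcp_pos: [0.5433, 0.0184, 0.0826]
eef_rot: [125.3, 85.8, 36.7]
contact_force: [0.1, 0.1, -0.1]
gripper_width: 0.0491
8.55 [0.5433 0.0184 0.0826] [125.3  85.8  36.7] F [ 0.1  0.1 -0.1] w 49.1 q [ 21.8  14.5 -28.8  -1.6 -42.7  70.7]
fwd [ 0.0583  0.0435 -0.9974] jaw [ 0.025 -0.999 -0.042] jawyaw -88.57
time_s: 8.75
tcp_pos: [0.543, 0.0176, 0.0825]
eef_rot: [125.3, 85.9, 36.6]
contact_force: [-0.2, 0.4, -0.9]
gripper_width: 0.0499
8.75 [0.543  0.0176 0.0825] [125.3  85.9  36.6] F [-0.2  0.4 -0.9] w 49.9 q [ 21.7  14.5 -28.8  -1.6 -42.7  70.7]
fwd [ 0.0579  0.043  -0.9974] jaw [ 0.024 -0.999 -0.042] jawyaw -88.63
```

```bash
python3 -m handwheel '[[[0,0,1,0],[0,0,1,0],[0,0,1,0],[0,0,1,0],[0,0,0,0],[0,0,0,0]]]'; python3 tilt.py; python3 - <<'E'
from h import *
c,im=snap("wrist","w5")
cv2.imwrite("pics/w5b.png",cv2.resize(im,None,fx=1.5,fy=1.5))
E
```

```text
time_s: 9.35
tcp_pos: [0.5404, 0.0153, 0.2476]
eef_rot: [125.8, 86.1, 36.9]
contact_force: [1.1, 1.1, -1.3]
gripper_width: 0.0503
9.35 [0.5404 0.0153 0.2476] [125.8  86.1  36.9] F [ 1.1  1.1 -1.3] w 50.3 q [ 21.6   5.1 -16.4  -1.1 -64.8  70. ]
fwd [ 0.0545  0.041  -0.9977] jaw [ 0.022 -0.999 -0.04 ] jawyaw -88.77
```

View pics/w5b.png

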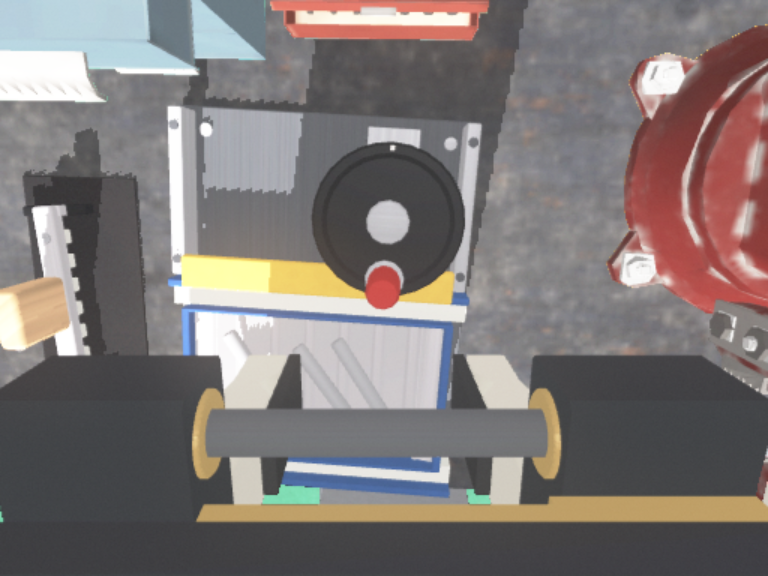

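```bash
python3 -m handwheel '[[[0,0,1,0],[0,0,1,0],[0,0,0,0],[0,0,0,0],[0,0,0,0]]]'; python3 tilt.py;python3 -m handwheel '[[[0,0,-1,0],[0,0,-1,0],[0,0,0,0],[0,0,0,0],[0,0,0,0]]]'; python3 tilt.py;python3 -m handwheel '[[[0,0,0.2,0],[0,0,0.2,0],[0,0,0.2,0],[0,0,0.2,0],[0,0,0.2,0]]]'; python3 tilt.py
```

```text
time_s: 9.9
tcp_pos: [0.5382, 0.0143, 0.3236]
eef_rot: [128.8, 86.6, 39.9]
contact_force: [-0.4, -0.1, 0.4]
gripper_width: 0.0501
9.9 [0.5382 0.0143 0.3236] [128.8  86.6  39.9] F [-0.4 -0.1  0.4] w 50.1 q [ 21.6   3.   -8.8  -1.1 -75.   69.8]
fwd [ 0.0448  0.0375 -0.9983] jaw [ 0.02  -0.999 -0.037] jawyaw -88.84
time_s: 10.4
tcp_pos: [0.5367, 0.0134, 0.2388]
eef_rot: [130.2, 87.0, 41.4]
contact_force: [-0.6, -0.1, 0.8]
gripper_width: 0.05
10.4 [0.5367 0.0134 0.2388] [130.2  87.   41.4] F [-0.6 -0.1  0.8] w 50.0 q [ 21.6   5.6 -17.   -1.1 -64.6  70. ]
fwd [ 0.0396  0.0348 -0.9986] jaw [ 0.02  -0.999 -0.034] jawyaw -88.85
time_s: 10.9
tcp_pos: [0.5388, 0.0138, 0.287]
eef_rot: [126.9, 86.6, 38.0]
contact_force: [0.3, 0.6, -0.6]
gripper_width: 0.05
10.9 [0.5388 0.0138 0.287 ] [126.9  86.6  38. ] F [ 0.3  0.6 -0.6] w 50.0 q [ 21.6   3.9 -12.5  -1.  -70.3  69.9]
fwd [ 0.0465  0.0363 -0.9983] jaw [ 0.021 -0.999 -0.035] jawyaw -88.81
```

```bash
python3 -m handwheel '[[[-0.2,1,0,0],[-0.2,1,0,0],[-0.2,1,0,0],[-0.2,1,0,0],[-0.2,1,0,0.3],[0,0.5,0,0.3],[0,0,0,0],[0,0,0,0]]]' 60; python3 tilt.py; python3 - <<'E'
from h import *
c,im=snap("wrist","w6")
cv2.imwrite("pics/w6b.png",cv2.resize(im,None,fx=1.5,fy=1.5))
E
```

```text
time_s: 11.7
tcp_pos: [0.4979, 0.2414, 0.2955]
eef_rot: [125.2, 86.1, 39.3]
contact_force: [-1.5, -0.4, -0.9]
gripper_width: 0.0602
11.7 [0.4979 0.2414 0.2955] [125.2  86.1  39.3] F [-1.5 -0.4 -0.9] w 60.2 q [ 46.5   4.4 -11.6   0.5 -70.1  47.4]
fwd [ 0.0528  0.0432 -0.9977] jaw [ 0.072 -0.997 -0.039] jawyaw -85.87
```

View pics/w6b.png

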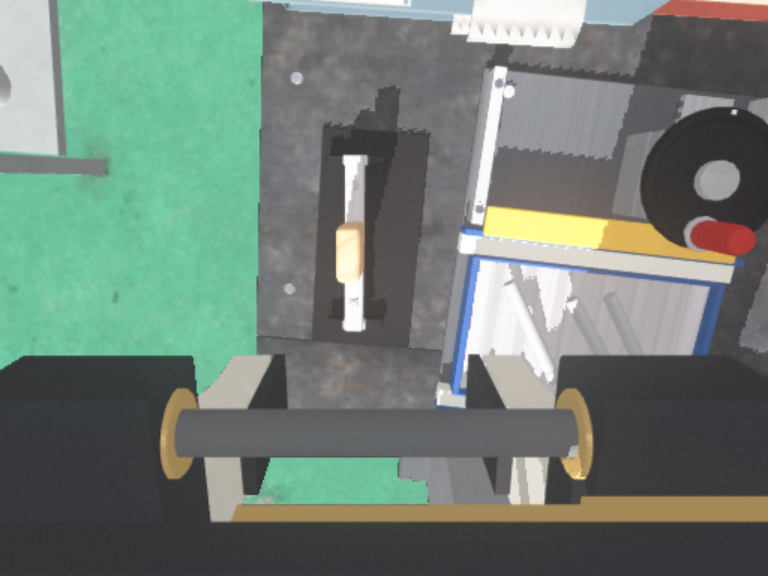

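```bash
python3 - <<'E'
from h import *
im=cv2.imread("pics/w6.png")[75:235,200:300]; cv2.imwrite("pics/z2.png",cv2.resize(im,None,fx=3.7,fy=3.7,interpolation=2))
c=cal("w6"); f=lambda u,z: print(onz(c,np.array(u)/1.5,z).round(4).tolist())
f([[355,157],[354,331]],.029)
f([[327,123],[430,133],[409,347],[313,340]],.003)
f([[464,241],[734,270],[443,402]],.0215)
f([[486,234],[738,258]],.042)
E
```

```text
[[0.5782, 0.2744, 0.029], [0.4328, 0.2661, 0.029]]
[[0.605, 0.3018, 0.003], [0.603, 0.2148, 0.003], [0.4138, 0.2161, 0.003], [0.413, 0.3051, 0.003]]
[[0.5169, 0.1792, 0.0215], [0.5099, -0.0465, 0.0215], [0.3706, 0.182, 0.0215]]
[[0.526, 0.1652, 0.042], [0.5222, -0.034, 0.042]]
```

View pics/z2.png

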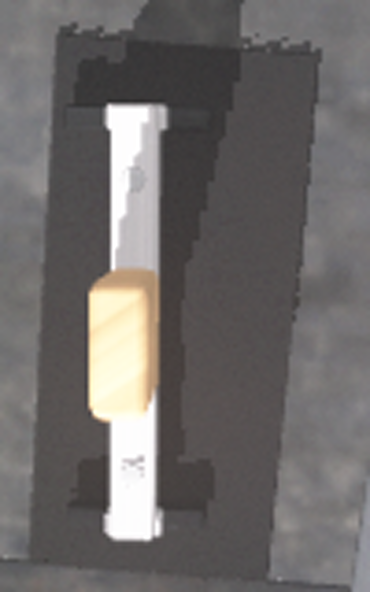

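```bash
python3 -m handwheel '[[[-0.2,-1,0.6,0],[-0.2,-1,0.6,0],[-0.2,-1,0.4,0],[-0.2,-1,0.4,0],[-0.1,-0.3,0,0],[0,0,0,0],[0,0,0,0]]]' 60; python3 tilt.py; python3 - <<'E'
from h import *
c,im=snap("wrist","w7")
cv2.imwrite("pics/w7b.png",cv2.resize(im,None,fx=1.5,fy=1.5))
E
```

```text
time_s: 12.45
tcp_pos: [0.4589, 0.0567, 0.379]
eef_rot: [123.4, 86.1, 36.9]
contact_force: [0.0, 0.3, -0.6]
gripper_width: 0.0599
12.45 [0.4589 0.0567 0.379 ] [123.4  86.1  36.9] F [ 0.   0.3 -0.6] w 59.9 q [ 31.2  -6.3 -11.1  -0.4 -81.2  62.3]
fwd [ 0.0549  0.0412 -0.9976] jaw [ 0.062 -0.997 -0.038] jawyaw -86.45
```

View pics/w7b.png

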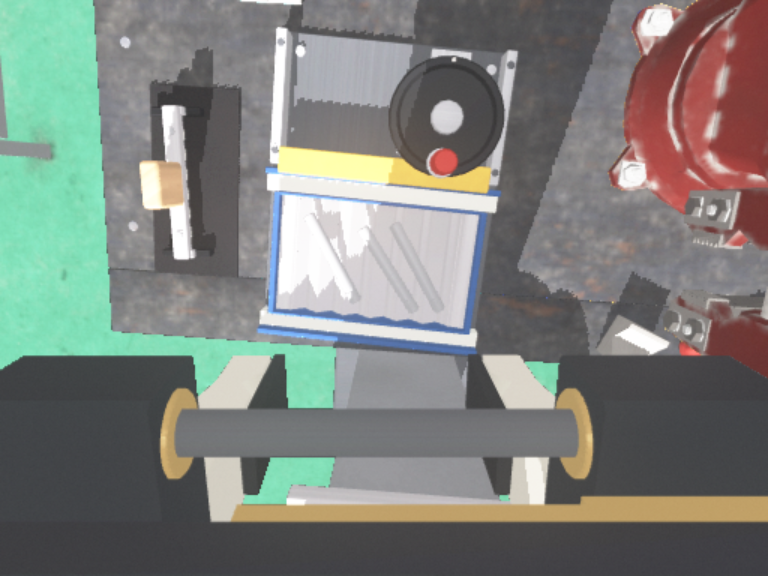

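```bash
python3 - <<'E'
from h import *
im=cv2.imread("pics/w7.png")[95:240,165:345]; cv2.imwrite("pics/z3.png",cv2.resize(im,None,fx=4.4,fy=4.1,interpolation=2))
E
```

```text
(no output)
```

View pics/z3.png

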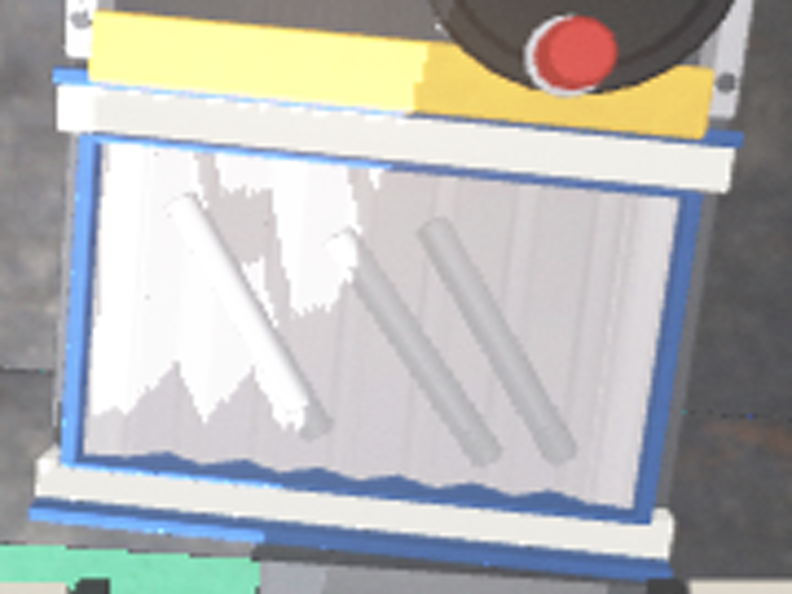

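```bash
python3 - <<'E'
from h import *
c=cal("w7"); f=lambda n,u,z: print(n,onz(c,np.array(u)/[4.4,4.1]+[165,95],z).round(4).tolist())
f("far rail",[[58,86],[735,148],[58,130],[728,192]],.0215)
f("near rail outer edge",[[36,498],[668,558]],.0215)
f("guard front",[[90,80],[706,137]],.042)
f("rods z26 ends",[[180,203],[315,425],[345,240],[485,455],[435,228],[560,452]],.026)
f("innerwalls top L far,near, R",[[97,138],[78,458],[684,196],[638,512]],.033)
f("outer wall near top",[[30,513],[672,577]],.033)
E
```

```text
far rail [[0.5219, 0.1815, 0.0215], [0.5142, -0.0465, 0.0215], [0.5063, 0.1813, 0.0215], [0.4986, -0.046, 0.0215]]
near rail outer edge [[0.3666, 0.1872, 0.0215], [0.3592, -0.0404, 0.0215]]
guard front [[0.5246, 0.1662, 0.042], [0.5178, -0.0329, 0.042]]
rods z26 ends [[0.483, 0.1382, 0.026], [0.4036, 0.0881, 0.026], [0.4733, 0.0816, 0.026], [0.3962, 0.0281, 0.026], [0.4796, 0.0515, 0.026], [0.3993, 0.0021, 0.026]]
innerwalls top L far,near, R [[0.5047, 0.1655, 0.033], [0.3867, 0.1697, 0.033], [0.4968, -0.0295, 0.033], [0.38, -0.0261, 0.033]]
outer wall near top [[0.364, 0.1863, 0.033], [0.3555, -0.0404, 0.033]]
```

```bash
for i in 1 2; do python3 -m handwheel '[[[0,0,-1,0],[0,0,-1,0],[0,0,0,0],[0,0,0,0]]]' >/dev/null; python3 tilt.py | tail -1;  python3 -m handwheel '[[[0,0,1,0],[0,0,1,0],[0,0,0,0],[0,0,0,0]]]' >/dev/null; python3 tilt.py; done
```

```text
fwd [ 0.0531  0.0399 -0.9978] jaw [ 0.065 -0.997 -0.036] jawyaw -86.29
13.3 [0.4609 0.0608 0.3846] [121.4  86.1  35.2] F [-0.6 -0.5  0.4] w 60.1 q [ 31.7  -6.1 -10.3  -0.2 -81.9  62.1]
fwd [ 0.0552  0.0389 -0.9977] jaw [ 0.067 -0.997 -0.035] jawyaw -86.15
fwd [ 0.0621  0.0408 -0.9972] jaw [ 0.069 -0.997 -0.036] jawyaw -86.04
14.1 [0.4641 0.0619 0.3984] [117.4  85.5  31.4] F [ 0.2  0.3 -0.6] w 60.1 q [ 31.8  -6.3  -8.9   0.  -82.8  62.1]
fwd [ 0.067   0.0408 -0.9969] jaw [ 0.07  -0.997 -0.036] jawyaw -86.0
```

```bash
python3 -m handwheel '[[[0.2,1,-0.3,0],[0.2,1,-0.3,0],[0.2,1,-0.3,0],[0.2,1,-0.4,0],[0.2,1,-0.4,0],[0,0.2,-0.8,0],[0,0,-0.5,0],[0,0,0,0]]]' 60; python3 tilt.py; python3 - <<'E'
from h import *
c,im=snap("wrist","w8")
cv2.imwrite("pics/w8b.png",cv2.resize(im,None,fx=1.5,fy=1.5))
E
```

```text
time_s: 14.9
tcp_pos: [0.5066, 0.2789, 0.2827]
eef_rot: [115.6, 84.9, 29.5]
contact_force: [0.2, -0.5, 0.1]
gripper_width: 0.0599
14.9 [0.5066 0.2789 0.2827] [115.6  84.9  29.5] F [ 0.2 -0.5  0.1] w 59.9 q [ 49.4   6.4 -11.7   1.9 -67.2  43.8]
fwd [ 0.0779  0.044  -0.996 ] jaw [ 0.069 -0.997 -0.039] jawyaw -86.05
```

View pics/w8b.png

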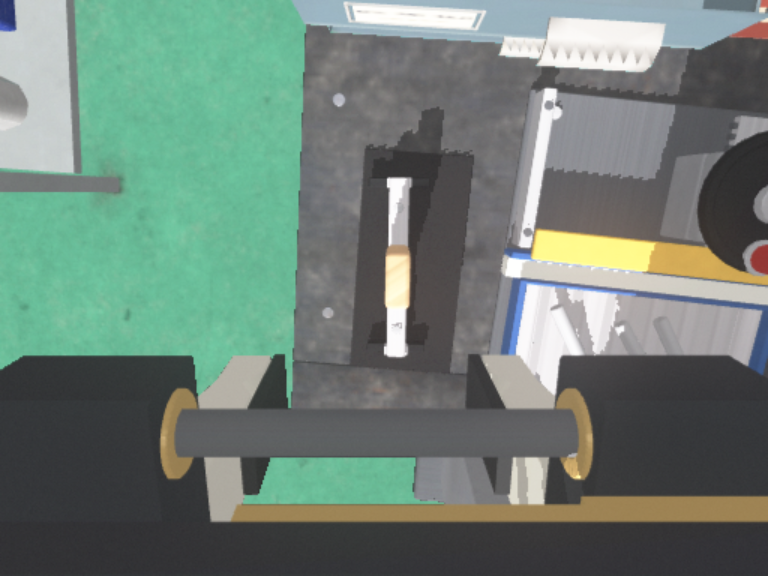

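```bash
for i in 1 2 ; do python3 -m handwheel '[[[0,0,0,-1],[0,0,0,-1],[0,0,0,-1],[0,0,0,-1],[0,0,0,-1],[0,0,0,-1],[0,0,0,-1],[0,0,0,-1]]]' >/dev/null; python3 tilt.py; done
```

```text
15.75 [0.5129 0.2782 0.303 ] [121.   83.7  -6.9] F [ 1.5  0.2 -0.2] w 60.1 q [ 51.2   6.4 -10.6   5.7 -69.7  -1. ]
fwd [ 0.1082 -0.013  -0.994 ] jaw [-0.611 -0.789 -0.056] jawyaw -127.76
16.55 [0.5183 0.2767 0.3239] [131.6  83.1 -38.4] F [ 0.8 -0.3 -0.7] w 60.3 q [ 51.7   8.   -6.8   7.1 -75.3 -43.6]
fwd [ 0.0941 -0.0745 -0.9928] jaw [-0.981 -0.177 -0.08 ] jawyaw -169.79
```

```bash
for i in 1 2 ; do python3 -m handwheel '[[[0,0,0,-1],[0,0,0,-1],[0,0,0,-1],[0,0,0,-1],[0,0,0,-1],[0,0,0,-1],[0,0,0,-1],[0,0,0,-1]]]' >/dev/null; python3 tilt.py; done;  python3 -m handwheel '[[[0,0,0,0],[0,0,0,0],[0,0,0,0],[0,0,0,0],[0,0,0,0],[0,0,0,0],[0,0,0,0],[0,0,0,0]]]' >/dev/null; python3 tilt.py
```

```text
17.35 [0.5232 0.2746 0.3445] [142.7  83.2 -69.4] F [ 0.8  0.3 -0.5] w 60.1 q [ 50.6  10.4  -0.9   6.  -82.2 -83.7]
fwd [ 0.0419 -0.1113 -0.9929] jaw [-0.845  0.526 -0.095] jawyaw 148.1
18.15 [0.5276 0.2717 0.3647] [ 152.3   83.9 -101.9] F [ 0.5 -0.3  0.2] w 60.0 q [  48.1   12.3    5.3    3.1  -88.4 -122.5]
fwd [-0.022  -0.1044 -0.9943] jaw [-0.274  0.957 -0.094] jawyaw 105.96
18.95 [0.5286 0.2707 0.3703] [154.7  84.2 -99.2] F [-0.2  0.2  0. ] w 60.2 q [  48.1   12.     5.6    3.2  -88.6 -122.2]
fwd [-0.0163 -0.1006 -0.9948] jaw [-0.278  0.956 -0.092] jawyaw 106.2
```

```bash
python3 -m handwheel '[[[0,0,0,0],[0,0,0,0],[0,0,0,0],[0,0,0,0],[0,0,0,0],[0,0,0,0],[0,0,0,0],[0,0,0,0]]]' >/dev/null; python3 tilt.py;python3 -m handwheel '[[[0,0,-0.5,0],[0,0,-0.5,0],[0,0,-0.5,0],[0,0,-0.5,0],[0,0,0,0],[0,0,0,0]]]' >/dev/null; python3 tilt.py; python3 -m handwheel '[[[0,0,0,1],[0,0,0,1],[0,0,0,1],[0,0,0,1]]]' >/dev/null; python3 tilt.py
```

```text
19.75 [0.5286 0.2707 0.3699] [154.5  84.1 -99.4] F [ 0.   0.4 -0.9] w 59.7 q [  48.1   12.     5.6    3.2  -88.6 -122.2]
fwd [-0.0167 -0.1012 -0.9947] jaw [-0.278  0.956 -0.093] jawyaw 106.22
20.35 [0.529  0.2708 0.2891] [155.7  84.2 -98.2] F [-0.9 -0.4  0.7] w 60.0 q [  48.1   13.3   -2.9    3.3  -78.6 -122.8]
fwd [-0.0143 -0.0996 -0.9949] jaw [-0.278  0.956 -0.092] jawyaw 106.21
20.75 [0.531  0.2719 0.2941] [158.6  84.4 -74.6] F [-0.4 -0.   0.5] w 59.8 q [  49.    12.    -4.6    4.8  -76.6 -103.5]
fwd [ 0.0261 -0.0949 -0.9951] jaw [-0.597  0.797 -0.092] jawyaw 126.83
```

```bash
python3 -m handwheel '[[[-0.02,0,-0.05,-1],[-0.02,0,-0.05,-1],[-0.02,0,-0.05,-1],[-0.02,0,-0.05,-1],[-0.02,0,-0.05,-1],[-0.02,0,-0.05,-1]]]' >/dev/null; python3 tilt.py; python3 -m handwheel '[[[-0.02,0,-0.05,-1],[-0.02,0,-0.05,-1],[-0.02,0,-0.05,-1],[-0.02,0,-0.05,-1],[-0.02,0,-0.05,-1],[-0.02,0,-0.05,-1]]]' >/dev/null; python3 tilt.py
```

```text
21.35 [0.5288 0.2739 0.2923] [165.2  84.8 -98.8] F [-0.5 -1.2 -0.3] w 60.1 q [  48.1   13.2   -2.5    2.9  -78.7 -132.8]
fwd [-0.014  -0.0899 -0.9959] jaw [-0.104  0.991 -0.088] jawyaw 96.01
21.95 [0.5269 0.2761 0.2894] [ 169.1   85.4 -126.2] F [0.6 0.2 0.1] w 60.3 q [  46.8   13.8   -1.     0.6  -79.8 -162.3]
fwd [-0.0478 -0.0653 -0.9967] jaw [ 0.425  0.902 -0.079] jawyaw 64.74
```

```bash
for i in 1 2; do python3 -m handwheel '[[[-0.02,0,-0.05,-1],[-0.02,0,-0.05,1],[-0.02,0,-0.05,-1],[-0.02,0,-0.05,1],[-0.02,0,-0.05,-1],[-0.02,0,-0.05,1],[-0.02,0,-0.05,-1],[-0.02,0,-0.05,1]]]' >/dev/null; python3 tilt.py; done
```

```text
22.75 [0.5248 0.2785 0.2857] [ 173.1   86.2 -122.6] F [-0.3  0.4 -0. ] w 60.1 q [  47.2   13.2   -2.2    0.7  -78.2 -163.1]
fwd [-0.0353 -0.0551 -0.9979] jaw [ 0.432  0.899 -0.065] jawyaw 64.33
23.55 [0.5223 0.2813 0.2821] [ 179.2   87.1 -116.4] F [ 0.1  0.7 -0.4] w 60.3 q [  47.7   12.7   -3.5    0.8  -76.7 -163.5]
fwd [-0.0224 -0.0451 -0.9987] jaw [ 0.432  0.901 -0.05 ] jawyaw 64.39
```

```bash
for i in 1 2; do python3 -m handwheel '[[[-0.02,0,-0.05,-1],[-0.02,0,-0.05,1],[-0.02,0,-0.05,-1],[-0.02,0,-0.05,1],[-0.02,0,-0.05,-1],[-0.02,0,-0.05,1],[-0.02,0,-0.05,-1],[-0.02,0,-0.05,1]]]' >/dev/null; python3 tilt.py; done
```

```text
24.35 [0.52   0.2841 0.2787] [-169.5   87.9 -105. ] F [-1.  -0.1  0. ] w 59.9 q [  48.2   12.1   -4.7    1.   -75.1 -164. ]
fwd [-0.0094 -0.0349 -0.9993] jaw [ 0.431  0.902 -0.036] jawyaw 64.46
25.15 [0.5177 0.2872 0.2752] [-146.5   88.6  -81.9] F [0.4 0.1 0.2] w 59.8 q [  48.6   11.5   -5.9    1.1  -73.5 -164.4]
fwd [ 0.0035 -0.0245 -0.9997] jaw [ 0.43   0.903 -0.021] jawyaw 64.52
```

Now turn back to jaw ≈ 93° while moving over the rake.

```bash
python3 -m handwheel '[[[-0.07,-0.07,-0.4,1],[-0.07,-0.07,-0.4,1],[-0.07,-0.07,-0.4,1],[-0.07,-0.07,-0.4,1],[-0.07,-0.07,-0.4,1],[0,0,-0.4,0.8],[0,0,0,0],[0,0,0,0]]]'; python3 tilt.py; python3 - <<'E'
from h import *
c,im=snap("wrist","w9")
cv2.imwrite("pics/w9b.png",cv2.resize(im,None,fx=1.5,fy=1.5))
E
```

```text
time_s: 25.95
tcp_pos: [0.5084, 0.2768, 0.1891]
eef_rot: [-107.0, 88.5, -12.2]
contact_force: [0.4, -0.4, 0.2]
gripper_width: 0.06
25.95 [0.5084 0.2768 0.1891] [-107.    88.5  -12.2] F [ 0.4 -0.4  0.2] w 60.0 q [  48.8   12.4  -16.4    1.5  -60.4 -134.8]
fwd [ 0.0263 -0.0057 -0.9996] jaw [-0.084  0.996 -0.008] jawyaw 94.83
```

View pics/w9b.png

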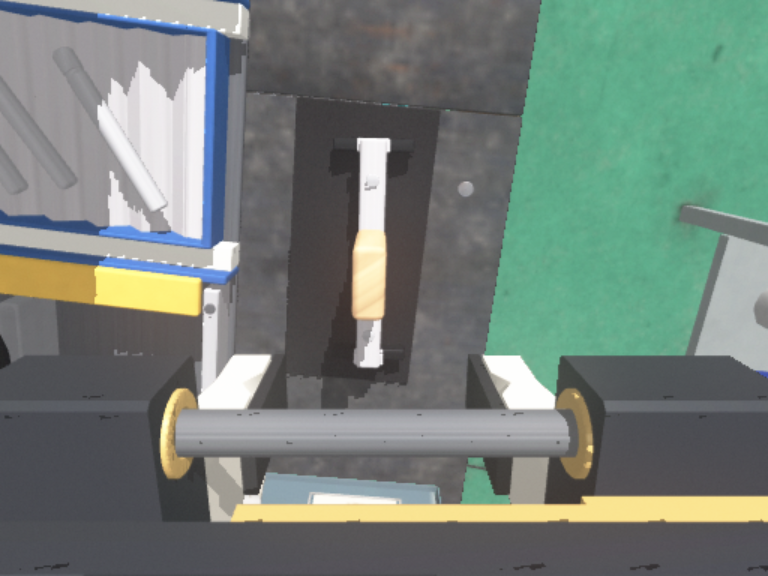

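```bash
python3 - <<'E'
from h import *
c=cal("w9"); e=onz(c,np.array([[373.5,140],[368,366]])/1.5,.029); print(e,e.mean(0),np.degrees(np.arctan2(*(e[1]-e[0])[1::-1])), np.linalg.norm(e[0]-e[1]))
print(onz(c,np.array([[369,285]])/1.5,.083))
b=blob(cv2.imread("pics/w9.png"),(8,50,100),(22,255,255),(225,145,265,220));print(b)
m=onz(c,np.array([[297,97],[440,110],[407,384],[288,377]])/1.5,.003);print(m.round(4).tolist())
E
```

```text
[[0.43403558 0.26765732 0.029     ]
 [0.57908728 0.27597683 0.029     ]] [0.50656143 0.27181707 0.029     ] 3.2826300274733797 0.1452900891250434
[[0.50668083 0.2719503  0.083     ]]
(array([245.17, 189.94]), array([234, 153,  24,  61, 881], dtype=int32), [[234.0, 153.0], [257.0, 153.0], [257.0, 213.0], [234.0, 213.0]])
[[0.413, 0.218, 0.003], [0.4131, 0.3072, 0.003], [0.6033, 0.3061, 0.003], [0.6053, 0.2187, 0.003]]
```

```bash
python3 -m handwheel '[[[-0.04,-0.14,-0.5,-0.3],[0,0,-0.6,0],[0,0,-0.6,0],[0,0,-0.6,0],[0,0,-0.6,0],[0,0,-0.3,0],[0,0,0,0]]]'; python3 tilt.py
```

```text
time_s: 26.7
tcp_pos: [0.5127, 0.2765, 0.0677]
eef_rot: [-85.9, 87.7, 6.9]
contact_force: [-0.1, 0.8, 0.1]
gripper_width: 0.06
26.7 [0.5127 0.2765 0.0677] [-85.9  87.7   6.9] F [-0.1  0.8  0.1] w 60.0 q [  48.6   19.5  -25.2    2.2  -43.7 -137.4]
fwd [ 0.0392  0.0047 -0.9992] jaw [-0.048  0.999  0.003] jawyaw 92.75
```

```bash
python3 -m handwheel '[[[-0.18,-0.15,-0.3,0.1],[-0.03,0,-0.3,0],[-0.03,0,-0.2,0],[0,0,0,0]]]'; python3 tilt.py;python3 - <<'E'
from h import *
c,im=snap("wrist","w10")
cv2.imwrite("pics/w10b.png",cv2.resize(im,None,fx=1.5,fy=1.5))
E
```

```text
time_s: 27.1
tcp_pos: [0.5062, 0.2735, 0.039]
eef_rot: [-81.2, 87.4, 12.0]
contact_force: [-0.1, -0.0, 0.2]
gripper_width: 0.0601
27.1 [0.5062 0.2735 0.039 ] [-81.2  87.4  12. ] F [-0.1 -0.   0.2] w 60.1 q [  48.9   20.9  -28.1    2.5  -38.9 -137.7]
fwd [ 0.0448  0.0095 -0.999 ] jaw [-0.056  0.998  0.007] jawyaw 93.22
```

View pics/w10b.png

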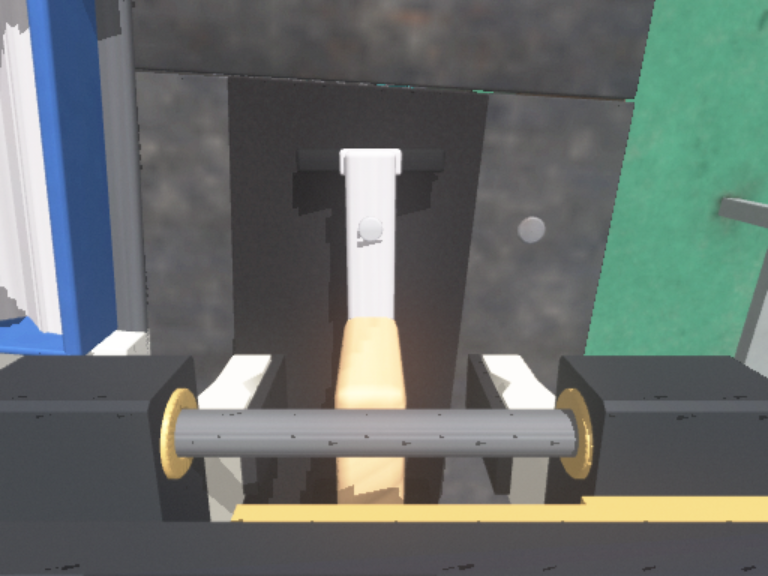

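```bash
python3 -m handwheel '[[[0,0,0,0],[0,0,0,0],[0,0,0,0],[0,0,0,0],[0,0,0,0],[0,0,0,0],[0,0,0,0],[0,0,0,0]]]' 0 45; python3 tilt.py
```

```text
time_s: 27.95
tcp_pos: [0.508, 0.2747, 0.0417]
eef_rot: [-79.6, 87.2, 13.6]
contact_force: [0.3, 0.9, 0.2]
gripper_width: 0.0177
27.95 [0.508  0.2747 0.0417] [-79.6  87.2  13.6] F [0.3 0.9 0.2] w 17.7 q [  48.9   20.7  -27.9    2.6  -39.1 -137.7]
fwd [ 0.0477  0.0115 -0.9988] jaw [-0.057  0.998  0.009] jawyaw 93.24
```

```bash
python3 -m handwheel '[[[0,0,0.4,0],[0,0,0.5,0],[0,0,0.6,0],[0,0,0.5,0],[0,0,0,0]]]'; python3 tilt.py; python3 -m handwheel '[[[-0.2,-0.4,0,-0.25],[-0.3,-0.5,0,-0.25],[-0.3,-0.5,0,-0.25],[-0.3,-0.5,0,-0.25],[-0.2,-0.5,0,0],[-0.2,-0.3,0,0],[0,0,0,0],[0,0,0,0]]]'; python3 tilt.py; python3 - <<'E'
from h import *
c,im=snap("wrist","w11")
cv2.imwrite("pics/w11b.png",cv2.resize(im,None,fx=1.5,fy=1.5))
E
```

```text
time_s: 28.45
tcp_pos: [0.5053, 0.273, 0.1209]
eef_rot: [-82.9, 87.6, 10.3]
contact_force: [-0.2, 0.0, -1.9]
gripper_width: 0.018
28.45 [0.5053 0.273  0.1209] [-82.9  87.6  10.3] F [-0.2  0.  -1.9] w 18.0 q [  48.9   15.1  -23.1    2.   -50.  -137. ]
fwd [ 0.0418  0.0076 -0.9991] jaw [-0.055  0.998  0.005] jawyaw 93.16
time_s: 29.25
tcp_pos: [0.4361, 0.1555, 0.1121]
eef_rot: [-91.5, 88.2, -3.8]
contact_force: [-0.2, 1.0, -2.9]
gripper_width: 0.0179
29.25 [0.4361 0.1555 0.1121] [-91.5  88.2  -3.8] F [-0.2  1.  -2.9] w 17.9 q [  45.3    5.9  -36.4    1.9  -46.5 -139. ]
fwd [ 0.0319 -0.0021 -0.9995] jaw [ 0.042  0.999 -0.001] jawyaw 87.6
```

View pics/w11b.png

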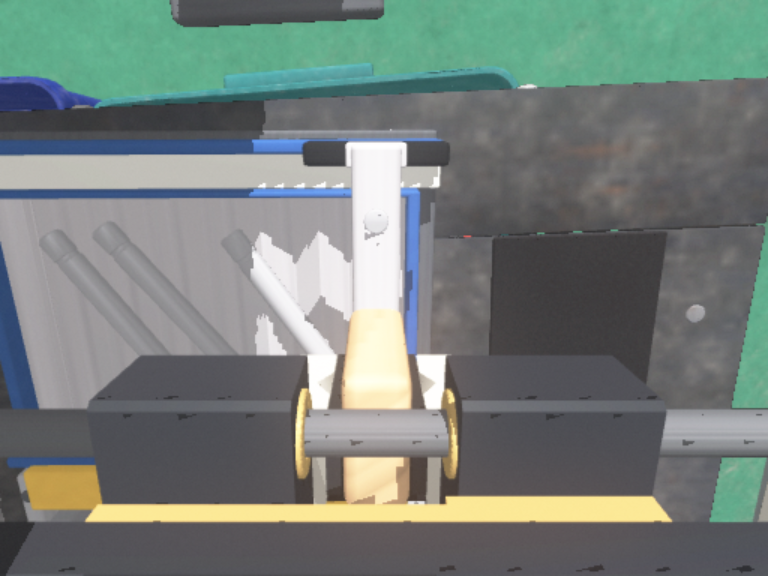

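```bash
cat > rk.py <<'E'
from h import *
T=np.array([.441,.0702]); a=np.radians(-1.94); ex=np.array([np.cos(a),np.sin(a)]); ey=np.array([-ex[1],ex[0]])
def tray(p): d=np.asarray(p)[:2]-T; return (np.array([d@ex,d@ey])*1000).round(1)
def world(x,y): return T+x/1000*ex+y/1000*ey
E
python3 - <<'E'
from rk import *
c=cal("w11"); z=.0734
e=onz(c,np.array([[376,143]])/1.5,z+.026)[0]; print(e, tray(e),"centre est",tray(e[:2]+.074*np.array([np.cos(np.radians(-2.4)),np.sin(np.radians(-2.4))])))
s=st(); print("tcp in tray",tray(s["tcp_pos"]))
print("runner ends",[tray(p) for p in onz(c,np.array([[304,153],[448,152]])/1.5,z+.01)])
print(world(0,91))
E
```

```text
[0.36026869 0.15841601 0.0994    ] [-83.7  85.4] centre est [-9.7 84.8]
29.3 [0.436  0.1555 0.112 ] [-91.9  88.2  -4.3] F [-1.7 -1.1 -3.6] w 17.8 q [  45.3    5.9  -36.4    1.9  -46.5 -139. ]
tcp in tray [-7.9 85.1]
runner ends [array([-80.2,  60.6]), array([-80.1, 110.2])]
[0.44408062 0.16114784]
```

```bash
python3 -m handwheel '[[[0.15,0.1,-0.3,0.1],[0.1,0.05,-0.3,0],[0,0,-0.2,0],[0,0,0,0]]]'; python3 tilt.py; python3 - <<'E'
from rk import *
s=readout.get_state(); print("tcp tray",tray(s["tcp_pos"]))
c,im=snap("wrist","w12")
cv2.imwrite("pics/w12b.png",cv2.resize(im,None,fx=1.5,fy=1.5))
E
```

```text
time_s: 29.7
tcp_pos: [0.4479, 0.1643, 0.0789]
eef_rot: [-89.7, 88.1, -1.5]
contact_force: [-0.7, -0.1, -3.1]
gripper_width: 0.018
29.7 [0.4479 0.1643 0.0789] [-89.7  88.1  -1.5] F [-0.7 -0.1 -3.1] w 18.0 q [  45.     9.9  -37.2    2.1  -41.6 -138.4]
fwd [ 3.310e-02 -9.000e-04 -9.995e-01] jaw [0.031 1.    0.   ] jawyaw 88.2
tcp tray [ 3.7 94.3]
```

View pics/w12b.png

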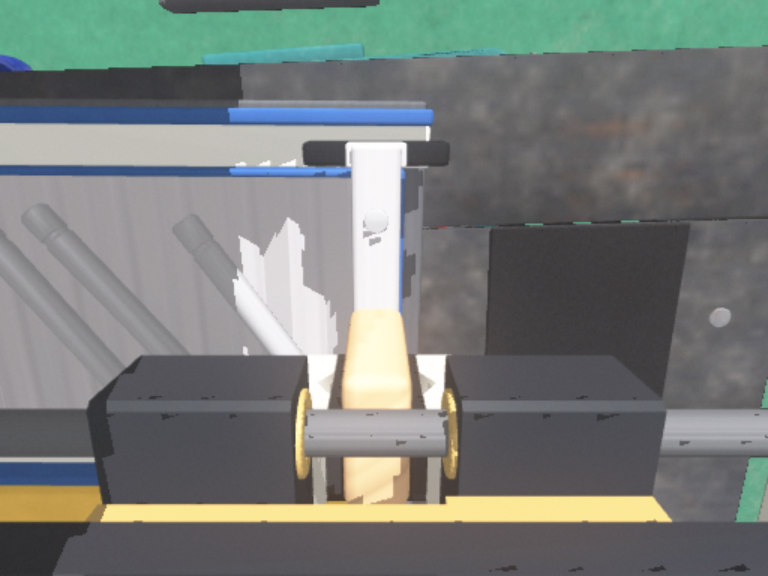

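```bash
python3 -m handwheel '[[[-0.06,-0.08,-0.15,0],[0,0,-0.2,0],[0,0,-0.15,0],[0,0,0,0]]]'; python3 tilt.py; python3 - <<'E'
from rk import *
s=readout.get_state(); print("tcp tray",tray(s["tcp_pos"]))
E
```

```text
time_s: 30.15
tcp_pos: [0.4465, 0.162, 0.0598]
eef_rot: [-86.4, 87.9, 1.9]
contact_force: [-1.4, -1.8, 3.1]
gripper_width: 0.0177
30.15 [0.4465 0.162  0.0598] [-86.4  87.9   1.9] F [-1.4 -1.8  3.1] w 17.7 q [  45.    11.3  -38.9    2.3  -38.3 -138.5]
fwd [ 0.0366  0.0012 -0.9993] jaw [0.03  1.    0.002] jawyaw 88.29
tcp tray [ 2.4 91.9]
```

```bash
python3 -m handwheel '[[[0,0,-0.08,0],[0,0,-0.08,0],[0,0,-0.06,0]]]'; python3 tilt.py; python3 - <<'E'
from rk import *
s=readout.get_state(); print("tcp tray",tray(s["tcp_pos"]))
c,im=snap("wrist","w13")
cv2.imwrite("pics/w13b.png",cv2.resize(im,None,fx=1.5,fy=1.5))
E
```

```text
time_s: 30.45
tcp_pos: [0.4471, 0.162, 0.0592]
eef_rot: [-87.6, 87.7, 0.9]
contact_force: [-12.9, -1.1, 28.2]
gripper_width: 0.018
30.45 [0.4471 0.162  0.0592] [-87.6  87.7   0.9] F [-12.9  -1.1  28.2] w 18.0 q [  45.1   11.3  -39.2    2.6  -37.9 -138.6]
fwd [ 4.030e-02  6.000e-04 -9.992e-01] jaw [0.026 1.    0.002] jawyaw 88.48
tcp tray [ 3. 92.]
```

View pics/w13b.png

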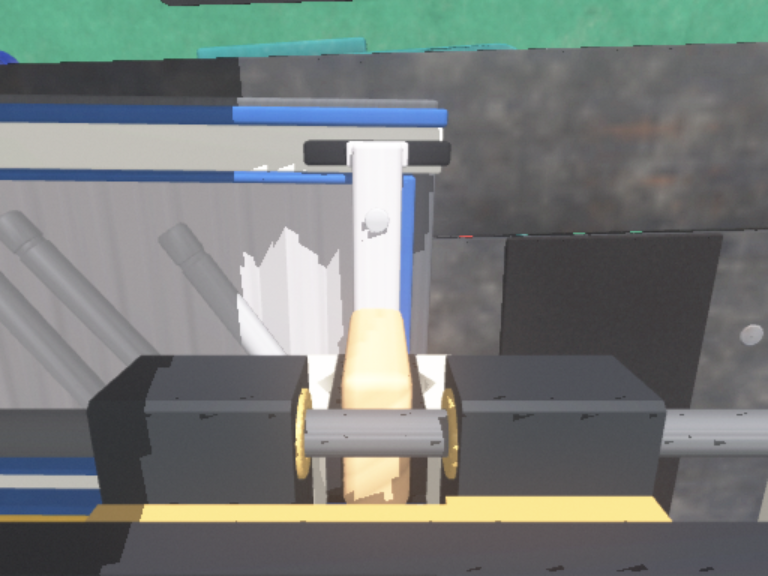

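```bash
python3 -m handwheel '[[[0,-0.1,-0.02,0],[-0.01,-0.2,-0.03,0],[-0.01,-0.2,-0.03,0],[-0.01,-0.2,-0.03,0],[-0.01,-0.2,-0.03,0]]]'; python3 tilt.py; python3 - <<'E'
from rk import *
s=readout.get_state(); print("tcp tray",tray(s["tcp_pos"]))
c,im=snap("wrist","w14")
cv2.imwrite("pics/w14b.png",cv2.resize(im,None,fx=1.5,fy=1.5))
E
```

```text
time_s: 31.0
tcp_pos: [0.4504, 0.1375, 0.0598]
eef_rot: [-64.9, 86.5, 23.6]
contact_force: [-29.0, 29.0, 23.1]
gripper_width: 0.018
31.0 [0.4504 0.1375 0.0598] [-64.9  86.5  23.6] F [-29.   29.   23.1] w 18.0 q [  42.    10.1  -40.4    1.9  -36.2 -135. ]
fwd [ 0.0555  0.0242 -0.9982] jaw [0.026 0.999 0.026] jawyaw 88.49
tcp tray [ 7.1 67.6]
```

View pics/w14b.png

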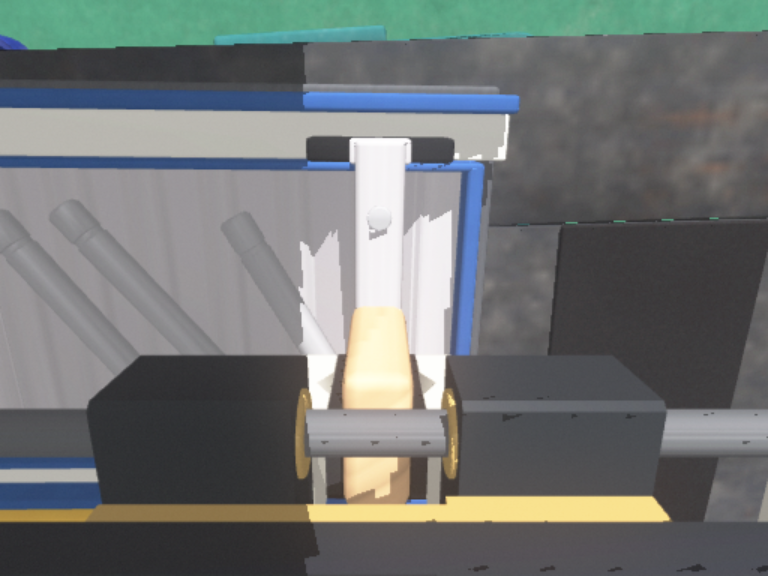

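```bash
python3 -m handwheel '[[[-0.14,0,0,0],[0,0,0,0]]]'; python3 tilt.py;python3 -m handwheel '[[[-0.04,-0.15,-0.02,0],[-0.04,-0.15,-0.02,0],[-0.04,-0.15,-0.02,0]]]'; python3 tilt.py; python3 - <<'E'
from rk import *
s=readout.get_state(); print("tcp tray",tray(s["tcp_pos"]))
E
```

```text
time_s: 31.25
tcp_pos: [0.4446, 0.1369, 0.0601]
eef_rot: [-64.6, 86.4, 23.9]
contact_force: [-0.8, 0.1, -0.3]
gripper_width: 0.0178
31.25 [0.4446 0.1369 0.0601] [-64.6  86.4  23.9] F [-0.8  0.1 -0.3] w 17.8 q [  42.5    9.5  -41.2    1.9  -35.9 -135.5]
fwd [ 0.0567  0.0252 -0.9981] jaw [0.025 0.999 0.027] jawyaw 88.54
time_s: 31.55
tcp_pos: [0.4452, 0.1225, 0.0601]
eef_rot: [-62.6, 85.8, 26.0]
contact_force: [0.4, 5.3, 7.9]
gripper_width: 0.0177
31.55 [0.4452 0.1225 0.0601] [-62.6  85.8  26. ] F [0.4 5.3 7.9] w 17.7 q [  40.9    8.9  -42.1    1.9  -34.9 -133.8]
fwd [ 0.0666  0.0325 -0.9973] jaw [0.023 0.999 0.034] jawyaw 88.66
tcp tray [ 2.5 52.4]
```

```bash
python3 -m handwheel '[[[-0.03,-0.15,-0.03,0],[-0.03,-0.15,-0.03,0],[-0.03,-0.15,-0.03,0],[-0.03,-0.15,-0.03,0]]]'; python3 tilt.py; python3 - <<'E'
from rk import *
s=readout.get_state(); print("tcp tray",tray(s["tcp_pos"]))
c,im=snap("wrist","w15")
cv2.imwrite("pics/w15b.png",cv2.resize(im,None,fx=1.5,fy=1.5))
E
```

```text
time_s: 31.95
tcp_pos: [0.4489, 0.1029, 0.06]
eef_rot: [-61.1, 84.7, 27.6]
contact_force: [-0.5, 5.5, 10.4]
gripper_width: 0.018
31.95 [0.4489 0.1029 0.06  ] [-61.1  84.7  27.6] F [-0.5  5.5 10.4] w 18.0 q [  38.4    8.3  -43.     1.8  -33.5 -131.1]
fwd [ 0.0821  0.0429 -0.9957] jaw [0.02  0.999 0.045] jawyaw 88.85
tcp tray [ 6.8 32.9]
```

View pics/w15b.png

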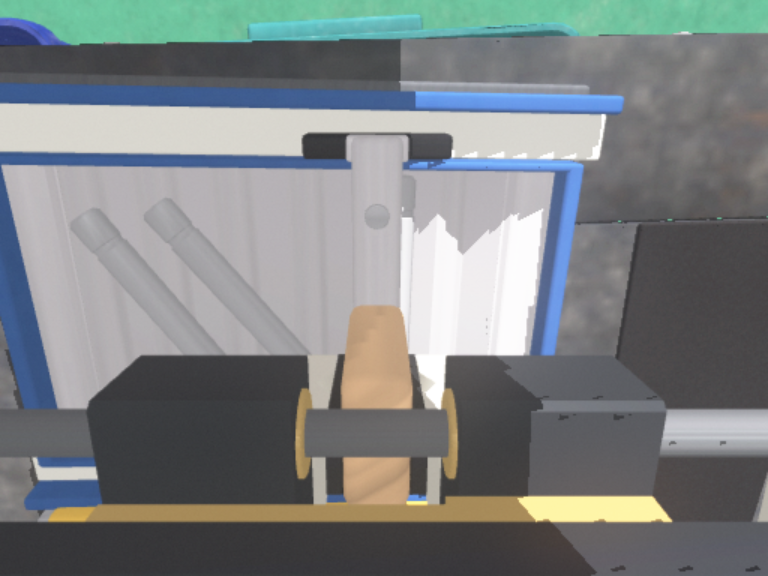

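```bash
python3 -m handwheel '[[[-0.1,-0.2,-0.03,0],[-0.06,-0.2,-0.03,0],[-0.04,-0.2,-0.03,0],[-0.04,-0.2,-0.03,0]]]'; python3 tilt.py; python3 - <<'E'
from rk import *
s=readout.get_state(); print("tcp tray",tray(s["tcp_pos"]))
c,im=snap("wrist","w16")
cv2.imwrite("pics/w16b.png",cv2.resize(im,None,fx=1.5,fy=1.5))
E
```

```text
time_s: 32.4
tcp_pos: [0.4488, 0.0754, 0.0603]
eef_rot: [-60.2, 83.5, 28.6]
contact_force: [-13.0, 17.5, 17.8]
gripper_width: 0.0175
32.4 [0.4488 0.0754 0.0603] [-60.2  83.5  28.6] F [-13.   17.5  17.8] w 17.5 q [  35.1    7.2  -44.3    1.4  -32.  -127.5]
fwd [ 0.1001  0.0547 -0.9935] jaw [0.018 0.998 0.057] jawyaw 88.96
tcp tray [7.7 5.4]
```

View pics/w16b.png

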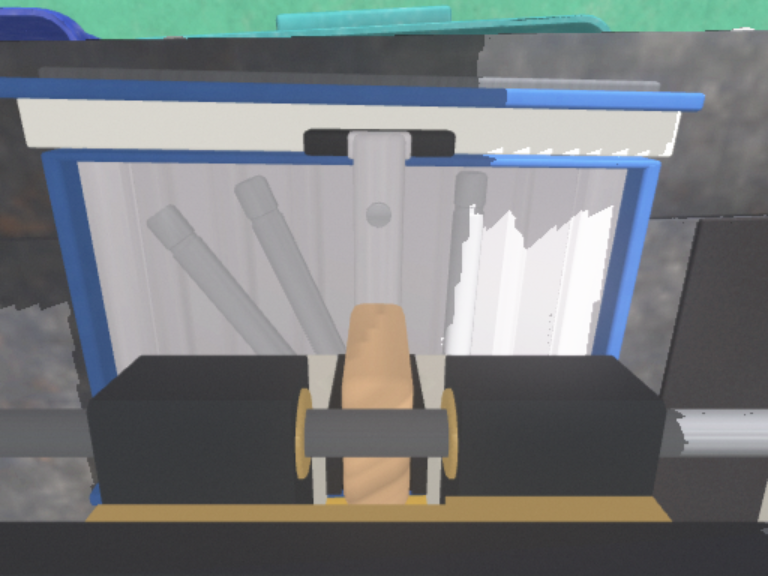

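```bash
python3 -m handwheel '[[[-0.1,0,0.02,0],[0,0,0,0],[0,0,0,0]]]'; python3 -m handwheel '[[[0,0,0,0],[0,0,0,0],[0,0,0,0],[0,0,0,0],[0,0,0.5,0],[0,0,1,0],[0,0,1,0],[0,0,0.5,0]]]' 60; python3 tilt.py
```

```text
time_s: 32.75
tcp_pos: [0.4442, 0.0725, 0.0604]
eef_rot: [-60.7, 83.5, 28.0]
contact_force: [0.7, 2.9, 1.9]
gripper_width: 0.0177
time_s: 33.55
tcp_pos: [0.4404, 0.0696, 0.1799]
eef_rot: [-61.8, 84.3, 27.0]
contact_force: [0.8, 0.6, -0.7]
gripper_width: 0.0601
33.55 [0.4404 0.0696 0.1799] [-61.8  84.3  27. ] F [ 0.8  0.6 -0.7] w 60.1 q [  35.2   -3.   -35.2    1.   -52.2 -127. ]
fwd [ 0.089   0.0454 -0.995 ] jaw [0.019 0.999 0.047] jawyaw 88.89
```

```bash
for i in 1 2; do python3 -m handwheel '[[[0,0,-0.03,1],[0,0,-0.03,1],[0,0,-0.03,1],[0,0,-0.03,1],[0,0,-0.03,1],[0,0,-0.03,1],[0,0,-0.03,1],[0,0,-0.03,1]]]' >/dev/null; python3 tilt.py; done
```

```text
34.35 [0.4413 0.0705 0.1748] [-62.1  83.8  68.3] F [-1.1 -0.7  0.1] w 59.8 q [ 30.9  -0.8 -31.5  -4.7 -54.5 -78. ]
fwd [ 0.0401  0.1011 -0.9941] jaw [-0.649  0.759  0.051] jawyaw 130.54
35.15 [0.4399 0.0697 0.1637] [-60.7  83.8 111.5] F [0.5 0.1 0.2] w 60.0 q [ 28.6   2.8 -28.2  -7.2 -58.3 -32.7]
fwd [-0.0396  0.1006 -0.9941] jaw [-0.99   0.134  0.053] jawyaw 172.26
```

```bash
for i in 1 2; do python3 -m handwheel '[[[0,0,0.03,1],[0,0,0.03,1],[0,0,0,1],[0,0,0,1],[0,0,0,1],[0,0,0,1],[0,0,0,1],[0,0,0,1]]]' >/dev/null; python3 tilt.py; done; python3 -m handwheel '[[[0,0,-0.04,1],[0,0,-0.04,1],[0,0,-0.04,1],[0,0,-0.04,-1],[0,0,-0.04,1],[0,0,-0.04,-1],[0,0,-0.04,1],[0,0,-0.04,-1]]]' >/dev/null; python3 tilt.py
```

```text
35.95 [0.4386 0.0688 0.1647] [-58.6  83.7 155.2] F [ 0.8 -0.3 -0.7] w 60.1 q [ 29.6   5.1 -26.2  -5.8 -62.5   7. ]
fwd [-0.0996  0.046  -0.994 ] jaw [-0.828 -0.558  0.057] jawyaw -146.02
36.75 [0.4375 0.0681 0.1659] [ -57.6   83.5 -162. ] F [ 1.  -0.7  0.1] w 60.0 q [ 32.9   5.6 -27.1  -1.9 -63.6  43.6]
fwd [-0.1078 -0.0349 -0.9936] jaw [-0.246 -0.967  0.061] jawyaw -104.28
37.55 [0.4363 0.0678 0.1516] [ -57.5   83.3 -151. ] F [-0.4  0.3 -0.2] w 59.9 q [ 34.    6.3 -29.   -0.7 -61.4  52.8]
fwd [-0.1019 -0.0564 -0.9932] jaw [-0.058 -0.996  0.063] jawyaw -93.34
```

```bash
python3 -m handwheel '[[[0,0,0.8,0],[0,0,0.8,0],[0,0,0.8,0],[0,0,0.8,0],[0,0,0,0],[0,0,0,0]]]' >/dev/null; python3 tilt.py; python3 -m handwheel '[[[0.5,0,0,0],[-0.5,0,0,0],[0.5,0,0,0],[-0.5,0,0,0],[0.5,0,0,0],[-0.5,0,0,0],[0.5,0,0,0],[-0.5,0,0,0]]]' >/dev/null; python3 tilt.py;  python3 -m handwheel '[[[0,0,0,-1],[0,0,0,1],[0,0,0,-1],[0,0,0,1],[0,0,0,-1],[0,0,0,1],[0,0,0,-1],[0,0,0,1]]]' >/dev/null; python3 tilt.py
```

```text
38.15 [0.4339 0.0665 0.2826] [ -57.4   83.  -151.1] F [ 0.4 -0.4 -0.4] w 60.2 q [ 34.    0.2 -17.5  -0.6 -79.3  52.5]
fwd [-0.1071 -0.0591 -0.9925] jaw [-0.061 -0.996  0.066] jawyaw -93.49
38.95 [0.4317 0.0657 0.2724] [ -57.4   81.9 -151.1] F [-1.  -0.1 -0.9] w 59.9 q [ 34.    1.  -18.1  -0.7 -79.   52.5]
fwd [-0.1229 -0.0678 -0.9901] jaw [-0.06  -0.995  0.076] jawyaw -93.44
39.75 [0.4259 0.0636 0.2628] [ -57.4   80.9 -151.3] F [ 0.1 -0.3 -0.1] w 60.1 q [ 34.1   1.3 -19.   -0.9 -78.6  52.2]
fwd [-0.1381 -0.0755 -0.9875] jaw [-0.062 -0.994  0.085] jawyaw -93.57
```

```bash
python3 -m handwheel '[[[0.5,0.9,0.2,0],[0.5,0.9,0.2,0],[0.5,0.9,0.2,0],[0.5,0.9,0.2,0],[0.5,0.9,0.2,0],[0.5,0.9,0.2,0],[0,0,0,0],[0,0,0,0]]]' >/dev/null; python3 tilt.py; for i in 1 2; do  python3 -m handwheel '[[[0,0,0,-1],[0,0,0,1],[0,0,0,-1],[0,0,0,1],[0,0,0,-1],[0,0,0,1],[0,0,0,-1],[0,0,0,1]]]' >/dev/null; python3 tilt.py; done
```

```text
40.55 [0.5453 0.286  0.3004] [ -56.7   79.9 -150.6] F [ 0.2  0.7 -0.6] w 59.9 q [ 44.2  19.4   8.9  -2.5 -89.2  42.3]
fwd [-0.1522 -0.0859 -0.9846] jaw [-0.06  -0.994  0.096] jawyaw -93.43
41.35 [0.5405 0.2782 0.2937] [ -56.    79.3 -150.3] F [ 0.6  0.3 -0. ] w 60.0 q [ 43.9  19.2   7.7  -2.6 -88.8  42.1]
fwd [-0.1618 -0.0924 -0.9825] jaw [-0.066 -0.992  0.104] jawyaw -93.78
42.15 [0.535  0.2689 0.2894] [ -55.7   78.8 -150.2] F [-0.1 -0.6  0.1] w 60.0 q [ 43.6  18.8   6.4  -2.7 -88.5  42.2]
fwd [-0.1688 -0.0967 -0.9809] jaw [-0.07  -0.992  0.11 ] jawyaw -94.02
```

```bash
for i in 1 2 3; do  python3 -m handwheel '[[[0,0,0.1,-1],[0,0,0,-1],[0,0,0,-1],[0,0,0,-1],[0,0,0,-1],[0,0,0,-1],[0,0,0,-1],[0,0,0,-1]]]' >/dev/null; python3 tilt.py; done
```

```text
42.95 [0.5289 0.2608 0.2886] [-54.5  78.3 169.4] F [ 0.4 -0.6 -0.6] w 60.3 q [ 39.1  16.9   6.1  -8.9 -86.9   5.9]
fwd [-0.1999  0.0375 -0.9791] jaw [-0.708 -0.696  0.118] jawyaw -135.51
43.75 [0.5229 0.2519 0.2879] [-52.5  78.  129.3] F [0.1 0.1 0.4] w 60.1 q [ 36.5  12.2   1.  -12.2 -79.7 -32.5]
fwd [-0.1314  0.1607 -0.9782] jaw [-0.991 -0.041  0.126] jawyaw -177.61
44.55 [0.5165 0.2424 0.2872] [-50.6  78.1  89. ] F [0.4 0.6 0.3] w 60.1 q [ 38.1   6.   -7.4  -9.9 -69.2 -75.6]
fwd [ 0.0036  0.2069 -0.9784] jaw [-0.762  0.634  0.131] jawyaw 140.25
```

```bash
python3 -m handwheel '[[[0,0,0.02,-1],[0,0,0.02,-1],[0,0,0.02,-1],[0,0,0.02,-1],[0,0,0.02,-1],[0,0,0.02,-1],[0,0,0.02,-1],[0,0,0.02,-1]]]' >/dev/null; python3 tilt.py;  python3 -m handwheel '[[[0,0,0.02,1],[0,0,0.02,-1],[0,0,0.02,1],[0,0,0.02,-1],[0,0,0.02,1],[0,0,0.02,-1],[0,0,0.02,1],[0,0,0.02,-1]]]' >/dev/null; python3 tilt.py; python3 -m handwheel '[[[0,0,0.2,0],[0,0,-0.2,0],[0,0,0.2,0],[0,0,-0.2,0],[0,0,0.2,0],[0,0,-0.2,0],[0,0,0.2,0],[0,0,-0.2,0]]]' >/dev/null; python3 tilt.py
```

```text
45.35 [0.5097 0.2322 0.2888] [-49.7  78.3  47.9] F [ 0.1  0.6 -0.6] w 59.9 q [  43.9    1.   -16.4   -0.9  -60.9 -126. ]
fwd [ 0.1362  0.1507 -0.9791] jaw [-0.141  0.981  0.131] jawyaw 98.17
46.15 [0.5026 0.2225 0.2901] [-49.3  78.6  48. ] F [ 0.4 -0.1 -0.2] w 60.1 q [ 4.370e+01  1.000e-01 -1.710e+01 -1.000e+00 -6.150e+01 -1.259e+02]
fwd [ 0.1318  0.1466 -0.9804] jaw [-0.137  0.982  0.128] jawyaw 97.91
46.95 [0.502  0.22   0.2939] [-49.9  78.5  47.7] F [ 0.  -0.1  0.6] w 59.9 q [  43.5   -0.3  -16.9   -0.9  -61.9 -125.6]
fwd [ 0.134   0.1475 -0.9799] jaw [-0.141  0.982  0.128] jawyaw 98.19
```

```bash
python3 -m handwheel '[[[-1,0.3,0,0],[-1,0.3,0,0],[-1,0.3,0,0],[-1,0.3,0,0],[-1,0.3,0,0],[-0.7,0,0,0],[-0.7,-0.5,0,0],[-0.7,-0.7,0,0]]]' >/dev/null; python3 tilt.py; python3 -m handwheel '[[[-0.7,-0.7,0,0],[-0.7,-0.7,0,0],[0,0,0,0]]]' >/dev/null; python3 tilt.py;  python3 -m handwheel '[[[-0.7,-0.7,0,0],[-0.7,-0.7,0,0],[0,0,0,0]]]' >/dev/null; python3 tilt.py
```

```text
47.75 [0.2324 0.2321 0.2961] [-45.9  79.3  52.6] F [ 0.1 -1.   0.3] w 59.9 q [  90.2  -28.3  -38.7    6.9  -71.2 -173.5]
fwd [ 0.1131  0.1481 -0.9825] jaw [-0.156  0.979  0.13 ] jawyaw 99.03
48.05 [0.2122 0.1735 0.2989] [-34.3  80.2  65.6] F [0.3 0.3 0. ] w 59.7 q [  92.9  -36.5  -39.7    4.6  -78.1 -173.6]
fwd [ 0.07    0.1546 -0.9855] jaw [-0.177  0.974  0.14 ] jawyaw 100.28
48.35 [0.1978 0.119  0.3008] [-20.2  80.9  80.4] F [-0.1  0.1 -0. ] w 60.1 q [  94.2  -43.7  -39.6    2.2  -85.3 -173.6]
fwd [ 0.0266  0.1565 -0.9873] jaw [-0.186  0.971  0.149] jawyaw 100.85
```

```bash
python3 -m handwheel '[[[0,1,0,0],[0,1,0,0],[0,1,-0.5,0],[0,1,-0.5,0],[0,0,-1,0],[0,0,-1,0],[0,0,0,0]]]' >/dev/null; python3 tilt.py
```

```text
49.05 [0.2002 0.2902 0.1818] [-20.5  79.8  80.1] F [-0.1 -0.5  1.3] w 59.6 q [  90.8  -18.3  -47.1    2.4  -51.2 -171.5]
fwd [ 0.0305  0.1746 -0.9842] jaw [-0.187  0.968  0.166] jawyaw 100.93
```

```bash
python3 -m handwheel '[[[0,-0.3,-0.7,0],[0,-0.7,-0.3,0],[0,-0.8,0,0],[0,0,0,0]]]' >/dev/null; python3 tilt.py; python3 -m handwheel '[[[0,-0.8,-0.2,0],[0,-0.8,-0.2,0],[0,0,0,0]]]' >/dev/null; python3 tilt.py
```

```text
49.45 [0.2016 0.2206 0.146 ] [-21.8  79.8  78.9] F [ 0.1  0.1 -0.5] w 60.0 q [  91.1  -24.9  -55.3    2.8  -49.6 -172. ]
fwd [ 0.0341  0.1746 -0.9841] jaw [-0.19   0.968  0.165] jawyaw 101.08
49.75 [0.2061 0.1606 0.1398] [-20.5  79.4  80.5] F [-0.7  0.5  0.6] w 60.1 q [  88.2  -32.4  -58.     1.7  -53.9 -168.1]
fwd [ 0.0302  0.1811 -0.983 ] jaw [-0.193  0.966  0.172] jawyaw 101.3
```

```bash
python3 -m handwheel '[[[0,0,-0.5,0],[0,0,-0.5,0],[0,0,0,0]]]' >/dev/null; python3 tilt.py; python3 -m handwheel '[[[0,0,-0.4,0],[0,0,-0.4,0],[0,0,0,0]]]' >/dev/null; python3 tilt.py
```

```text
50.05 [0.2192 0.1701 0.1161] [-15.7  78.8  85.6] F [ 0.1 -0.9  0. ] w 60.0 q [  79.3  -24.5  -57.8   -1.7  -45.6 -156.9]
fwd [ 0.015   0.1928 -0.9811] jaw [-0.197  0.963  0.186] jawyaw 101.56
50.35 [0.2283 0.1763 0.094 ] [-13.   78.7  88.3] F [0.4 0.1 0.8] w 60.2 q [  74.7  -18.6  -57.9   -4.1  -39.8 -150.5]
fwd [ 0.0057  0.1961 -0.9806] jaw [-0.196  0.962  0.191] jawyaw 101.55
```

```bash
python3 -m handwheel '[[[0,0.3,1,1],[0.2,0.3,1,1],[0.4,0,1,1],[0.8,0,1,1],[1,-0.3,0.5,1],[1,-0.3,0.3,1],[1,-0.3,0,1],[1,-0.3,0,1]]]' >/dev/null; python3 tilt.py; python3 -m handwheel '[[[1,-0.3,0,1],[0.8,-0.4,0,1],[0.5,-0.4,0,1],[0,0,0,1],[0,0,0,1],[0,0,0,1],[0,0,0,1],[0,0,0,1]]]' >/dev/null; python3 tilt.py
```

```text
51.15 [0.4428 0.1488 0.3084] [-19.7  79.2 123.2] F [-0.1  2.3  0.5] w 60.0 q [ 33.2   0.3 -10.2 -11.  -79.7 -68.3]
fwd [-0.1025  0.1566 -0.9823] jaw [-0.789  0.589  0.176] jawyaw 143.23
51.95 [0.5404 0.1009 0.327 ] [-16.4  80.  167.5] F [0.3 0.  0.1] w 60.3 q [ 26.4  11.9   3.5  -6.2 -89.4 -22. ]
fwd [-0.169   0.0375 -0.9849] jaw [-0.984 -0.071  0.166] jawyaw -175.86
```

```bash
for i in 1 2; do python3 -m handwheel '[[[0,-0.1,-0.05,1],[0,-0.1,-0.05,1],[0,-0.1,-0.05,1],[0,-0.1,-0.05,1],[0,-0.1,-0.05,1],[0,-0.1,-0.05,1],[0,-0.1,-0.05,1],[0,-0.1,-0.05,1]]]' >/dev/null; python3 tilt.py;done
```

```text
52.75 [0.5366 0.0711 0.3339] [ -10.1   80.8 -144.8] F [-0.4  0.1 -1.2] w 59.7 q [ 29.   10.3  -0.5   1.  -88.4  16.1]
fwd [-0.1314 -0.0926 -0.987 ] jaw [-0.694 -0.703  0.158] jawyaw -134.63
53.55 [0.5332 0.0412 0.341 ] [ -1.4  80.7 -95. ] F [ 0.   0.8 -0.1] w 60.3 q [ 31.    5.5  -8.    7.6 -82.1  53.9]
fwd [-0.0141 -0.1612 -0.9868] jaw [-0.062 -0.985  0.162] jawyaw -93.59
```

```bash
for i in 1 2; do python3 -m handwheel '[[[0,0,-0.08,-1],[0,0,-0.08,-1],[0,0,-0.08,-1],[0,0,-0.08,-1],[0,0,-0.08,-1],[0,0,-0.08,-1],[0,0,-0.08,-1],[0,0,-0.08,-1]]]' >/dev/null; python3 tilt.py;done
```

```text
54.35 [0.5288 0.044  0.3395] [   8.    80.7 -127.5] F [-0.3 -0.7 -0.4] w 60.1 q [ 28.8   8.1  -3.7   3.8 -86.8  15.3]
fwd [-0.0987 -0.1288 -0.9867] jaw [-0.705 -0.691  0.161] jawyaw -135.57
55.15 [0.5251 0.047  0.3364] [  16.1   81.1 -161.6] F [-0.  -0.9 -0.6] w 60.0 q [ 25.6   9.2  -0.7  -1.1 -89.  -23.2]
fwd [-0.1466 -0.0488 -0.988 ] jaw [-0.988 -0.037  0.148] jawyaw -177.87
```

```bash
for i in 1 2; do python3 -m handwheel '[[[0,0,-0.08,-1],[0,0,-0.08,1],[0,0,-0.08,-1],[0,0,-0.08,1],[0,0,-0.08,-1],[0,0,-0.08,1],[0,0,-0.08,-1],[0,0,-0.08,1]]]' >/dev/null; python3 tilt.py;done
```

```text
55.95 [0.5214 0.0491 0.3334] [  23.7   81.8 -154.9] F [-0.4  0.7 -1.4] w 60.1 q [ 26.7   8.2  -2.5  -0.2 -87.5 -25.3]
fwd [-0.1284 -0.0602 -0.9899] jaw [-0.991 -0.02   0.13 ] jawyaw -178.82
56.75 [0.5176 0.0519 0.3303] [  32.5   82.5 -146.6] F [ 0.2 -0.6 -0.3] w 59.7 q [ 27.9   7.3  -4.3   0.7 -85.9 -27.1]
fwd [-0.1091 -0.072  -0.9914] jaw [-0.994 -0.012  0.11 ] jawyaw -179.28
```

```bash
for i in 1 2; do python3 -m handwheel '[[[0,0,-0.08,-1],[0,0,-0.08,-1],[0,0,-0.08,-1],[0,0,-0.08,-1],[0,0,-0.08,-1],[0,0,-0.08,-1],[0,0,-0.08,-1]]]' >/dev/null; python3 tilt.py;done; for i in 1 2; do python3 -m handwheel '[[[0,0,-0.08,-1],[0,0,-0.08,1],[0,0,-0.08,-1],[0,0,-0.08,1],[0,0,-0.08,-1],[0,0,-0.08,1],[0,0,-0.08,-1],[0,0,-0.08,1]]]' >/dev/null; python3 tilt.py;done
```

```text
57.45 [0.5141 0.0546 0.3274] [  39.7   83.1 -175.8] F [0.5 0.3 0.2] w 60.0 q [ 25.9   7.1  -3.5  -2.5 -85.8 -61. ]
fwd [-0.119  -0.0088 -0.9929] jaw [-0.809  0.58   0.092] jawyaw 144.35
58.15 [0.5106 0.0568 0.3241] [ 43.7  84.1 151.5] F [ 0.5  0.3 -0.3] w 59.5 q [ 24.5   5.6  -4.6  -4.8 -83.5 -96. ]
fwd [-0.091   0.0494 -0.9946] jaw [-0.302  0.95   0.075] jawyaw 107.61
58.95 [0.5064 0.0589 0.3208] [ 45.   85.2 152. ] F [ 0.1 -0.1  0.3] w 59.6 q [ 25.6   4.6  -6.4  -3.9 -81.9 -97.9]
fwd [-0.0737  0.0391 -0.9965] jaw [-0.291  0.955  0.059] jawyaw 106.94
59.75 [0.5026 0.0615 0.3169] [ 46.5  86.4 153.3] F [ 0.7  0.8 -0. ] w 60.3 q [ 26.9   3.7  -8.2  -3.  -80.3 -99.5]
fwd [-0.0567  0.0286 -0.998 ] jaw [-0.287  0.957  0.044] jawyaw 106.71
```

```bash
for i in 1 2; do python3 -m handwheel '[[[0,0,-0.08,-1],[0,0,-0.08,1],[0,0,-0.08,-1],[0,0,-0.08,1],[0,0,-0.08,-1],[0,0,-0.08,1],[0,0,-0.08,-1],[0,0,-0.08,1]]]' >/dev/null; python3 tilt.py;done; python3 -m handwheel '[[[0,0,-0.08,-1],[0,0,-0.08,-1],[0,0,-0.08,-1],[0,0,-0.08,-0.7],[0,0,0,0]]]' ; python3 tilt.py; python3 - <<'E'
from rk import *
c,im=snap("wrist","w17")
cv2.imwrite("pics/w17b.png",cv2.resize(im,None,fx=1.5,fy=1.5))
E
```

```text
60.55 [0.4991 0.0641 0.313 ] [ 47.7  87.5 154.2] F [-0.7  0.5  0.2] w 59.9 q [  28.1    2.8   -9.9   -2.1  -78.7 -101.2]
fwd [-0.0392  0.019  -0.9991] jaw [-0.283  0.959  0.029] jawyaw 106.45
61.35 [0.4958 0.0667 0.309 ] [ 47.8  88.7 154. ] F [-0.4  0.8 -0.1] w 59.8 q [  29.3    2.   -11.7   -1.1  -77.1 -102.9]
fwd [-0.0211  0.0103 -0.9997] jaw [-0.278  0.96   0.016] jawyaw 106.17
time_s: 61.85
tcp_pos: [0.4938, 0.0684, 0.3091]
eef_rot: [35.8, 89.3, 122.8]
contact_force: [0.6, 0.5, 0.1]
gripper_width: 0.06
61.85 [0.4938 0.0684 0.3091] [ 35.8  89.3 122.8] F [0.6 0.5 0.1] w 60.0 q [  29.9    1.2  -12.6   -0.7  -76.2 -122.7]
fwd [-0.0067  0.0104 -0.9999] jaw [0.052 0.999 0.01 ] jawyaw 87.03
```

View pics/w17b.png

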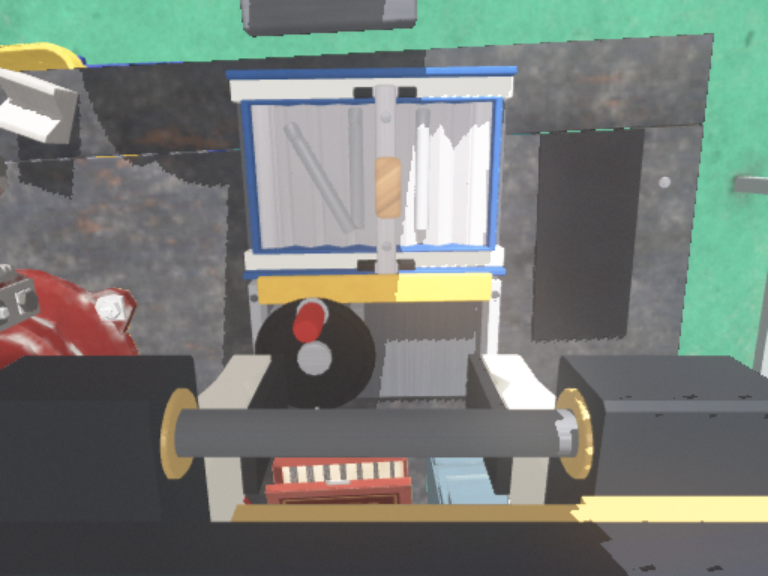

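```bash
python3 - <<'E'
from rk import *
c=cal("w17"); f=lambda n,u,z: print(n,[tray(p).tolist() for p in onz(c,np.array(u)/1.5,z)])
f("bar ends",[[386,85],[386,272]],.0475)
f("B",[[355,110],[357,228]],.0145); f("A",[[424,110],[422,228]],.0145); f("C",[[291,126],[349,230]],.026)
f("handle top",[[388,180]],.1015)
w=onz(c,np.array([[386,85],[386,272]])/1.5,.0475); print(w,w.mean(0))
f("rail ends far",[[246,265],[504,255]],.0215); f("near",[[230,95],[514,88]],.0215)
E
```

```text
bar ends [[-69.1, 12.2], [76.3, 10.4]]
B [[-54.0, -12.7], [43.8, -13.7]]
A [[-53.0, 44.5], [44.9, 43.4]]
C [[-41.8, -64.6], [43.7, -20.3]]
handle top [[-1.5, 11.2]]
[[0.37238707 0.08476797 0.0475    ]
 [0.51760139 0.07798226 0.0475    ]] [0.44499423 0.08137512 0.0475    ]
rail ends far [[73.5, -112.1], [69.1, 115.1]]
near [[-66.7, -112.9], [-68.0, 116.5]]
```

```bash
python3 -m handwheel '[[[-0.4,0.1,-0.6,0],[-0.4,0.1,-0.7,0],[-0.3,0.05,-0.8,0],[-0.1,0,-0.8,0],[0,0,-0.8,0],[0,0,-0.6,0],[0,0,-0.4,0],[0,0,0,0]]]'; python3 tilt.py
```

```text
time_s: 62.7
tcp_pos: [0.446, 0.0814, 0.1278]
eef_rot: [-37.3, 89.2, 50.8]
contact_force: [-0.7, -0.7, 0.5]
gripper_width: 0.0601
62.7 [0.446  0.0814 0.1278] [-37.3  89.2  50.8] F [-0.7 -0.7  0.5] w 60.1 q [  35.2    4.5  -34.6   -0.3  -50.2 -126.9]
fwd [ 0.0088  0.0107 -0.9999] jaw [0.032 0.999 0.011] jawyaw 88.14
```

```bash
python3 -m handwheel '[[[-0.06,0,-0.5,-0.15],[-0.04,0,-0.5,0],[-0.02,0,-0.4,0],[0,0,-0.3,0],[0,0,0,0]]]'; python3 tilt.py; python3 - <<'E'
from rk import *
c,im=snap("wrist","w18")
cv2.imwrite("pics/w18b.png",cv2.resize(im,None,fx=1.5,fy=1.5))
E
```

```text
time_s: 63.2
tcp_pos: [0.4461, 0.0852, 0.0663]
eef_rot: [-53.1, 88.7, 34.8]
contact_force: [-0.6, -0.6, -0.7]
gripper_width: 0.0602
63.2 [0.4461 0.0852 0.0663] [-53.1  88.7  34.8] F [-0.6 -0.6 -0.7] w 60.2 q [  35.8    9.3  -39.4    0.   -40.  -128. ]
fwd [ 0.0187  0.013  -0.9997] jaw [0.037 0.999 0.014] jawyaw 87.88
```

View pics/w18b.png

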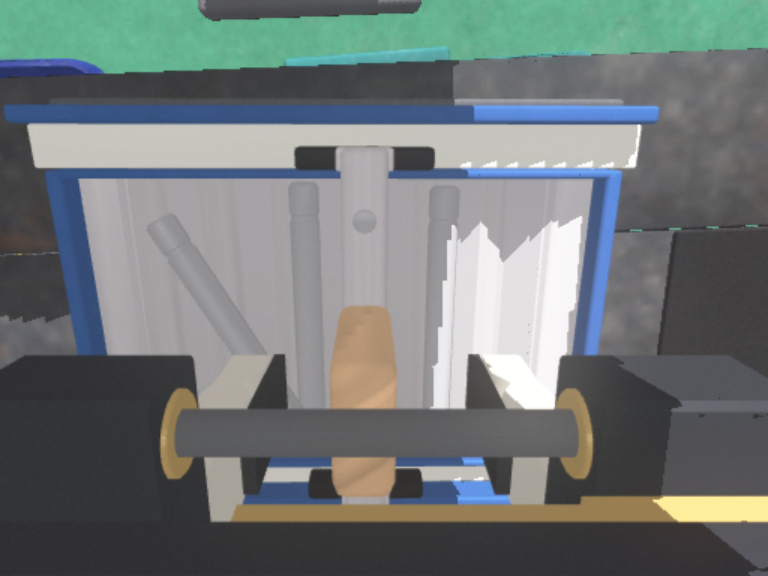

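```bash
python3 -m handwheel '[[[-0.03,-0.09,-0.18,0],[0,0,0,0],[0,0,0,0],[0,0,0,0],[0,0,0,0],[0,0,0,0],[0,0,0,0]]]' 0 45; python3 tilt.py; python3 - <<'E'
from rk import *
c,im=snap("wrist","w19"); s=readout.get_state()
e=onz(c,[[365/1.5,100]],.0475)
print(tray(s["tcp_pos"]))
cv2.imwrite("pics/w19b.png",cv2.resize(im,None,fx=1.5,fy=1.5))
E
```

```text
time_s: 63.95
tcp_pos: [0.4479, 0.0828, 0.0638]
eef_rot: [-56.0, 88.3, 32.0]
contact_force: [0.1, -0.5, 0.9]
gripper_width: 0.0177
63.95 [0.4479 0.0828 0.0638] [-56.   88.3  32. ] F [ 0.1 -0.5  0.9] w 17.7 q [  35.5    9.4  -39.8    0.2  -39.1 -127.6]
fwd [ 0.0253  0.0158 -0.9996] jaw [0.035 0.999 0.017] jawyaw 88.0
[ 6.4 12.8]
```

View pics/w19b.png

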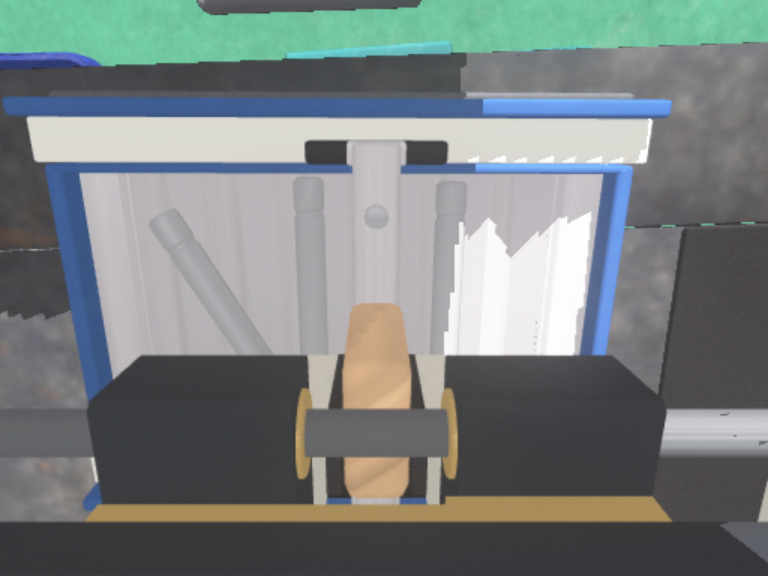

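```bash
python3 -m handwheel '[[[-0.08,-0.1,0,0],[-0.05,-0.2,-0.02,0],[-0.05,-0.2,-0.02,0],[-0.05,-0.2,-0.02,0],[-0.05,-0.2,-0.02,0]]]'; python3 tilt.py; python3 - <<'E'
from rk import *
c,im=snap("wrist","w20"); s=readout.get_state()
print(tray(s["tcp_pos"]))
cv2.imwrite("pics/w20b.png",cv2.resize(im,None,fx=1.5,fy=1.5))
E
```

```text
time_s: 64.5
tcp_pos: [0.4432, 0.0511, 0.0645]
eef_rot: [-55.3, 87.3, 32.9]
contact_force: [0.4, 5.6, 8.3]
gripper_width: 0.018
64.5 [0.4432 0.0511 0.0645] [-55.3  87.3  32.9] F [0.4 5.6 8.3] w 18.0 q [ 3.200e+01  8.000e+00 -4.140e+01 -1.000e-01 -3.780e+01 -1.238e+02]
fwd [ 0.0397  0.0257 -0.9989] jaw [0.032 0.999 0.027] jawyaw 88.17
[  2.6 -19.8]
```

View pics/w20b.png

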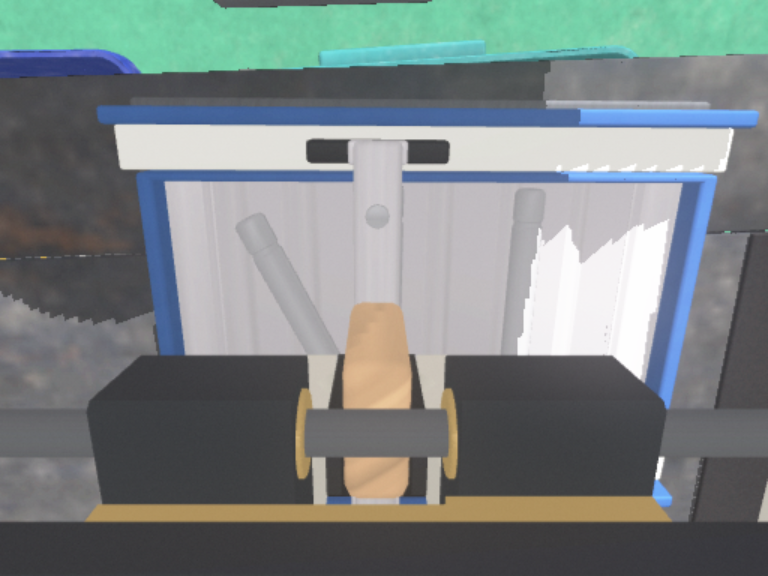

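```bash
python3 -m handwheel '[[[-0.04,-0.2,-0.03,0],[-0.04,-0.2,-0.03,0],[-0.04,-0.2,-0.03,0],[-0.04,-0.2,-0.03,0]]]'; python3 tilt.py; python3 - <<'E'
from rk import *
c,im=snap("wrist","w21"); s=readout.get_state()
print(tray(s["tcp_pos"]))
cv2.imwrite("pics/w21b.png",cv2.resize(im,None,fx=1.5,fy=1.5))
E
```

```text
time_s: 64.95
tcp_pos: [0.444, 0.0223, 0.0645]
eef_rot: [-55.7, 86.2, 32.5]
contact_force: [1.3, 4.8, 8.2]
gripper_width: 0.0179
64.95 [0.444  0.0223 0.0645] [-55.7  86.2  32.5] F [1.3 4.8 8.2] w 17.9 q [  28.2    7.4  -42.2   -0.5  -36.7 -119.6]
fwd [ 0.0564  0.0359 -0.9978] jaw [0.031 0.999 0.038] jawyaw 88.22
[  4.4 -48.5]
```

View pics/w21b.png

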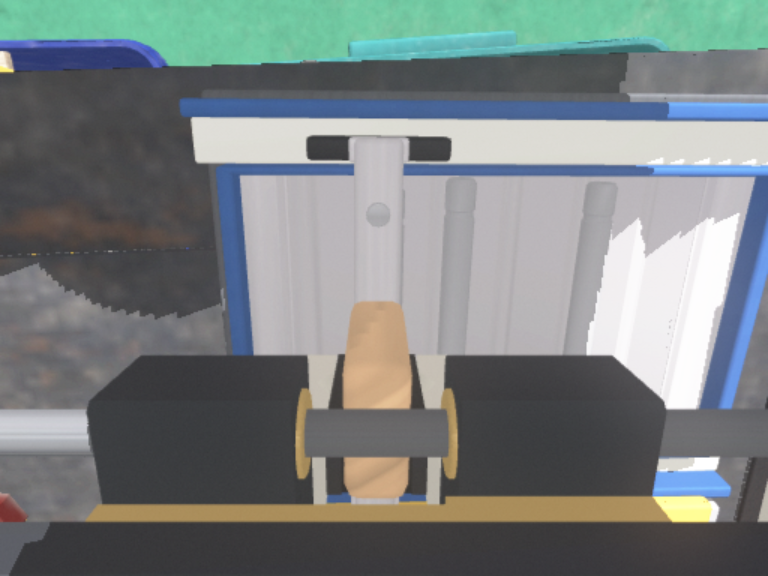

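```bash
python3 -m handwheel '[[[-0.06,-0.2,-0.03,0],[-0.05,-0.2,-0.03,0],[-0.05,-0.2,-0.03,0],[-0.05,-0.15,-0.02,0]]]'; python3 tilt.py; python3 - <<'E'
from rk import *
c,im=snap("wrist","w22"); s=readout.get_state()
print(tray(s["tcp_pos"]))
cv2.imwrite("pics/w22b.png",cv2.resize(im,None,fx=1.5,fy=1.5))
E
```

```text
time_s: 65.4
tcp_pos: [0.4432, -0.0051, 0.065]
eef_rot: [-56.9, 85.0, 31.3]
contact_force: [0.6, 5.5, 7.5]
gripper_width: 0.018
65.4 [ 0.4432 -0.0051  0.065 ] [-56.9  85.   31.3] F [0.6 5.5 7.5] w 18.0 q [  24.4    6.7  -42.8   -1.   -35.6 -115.5]
fwd [ 0.0738  0.0449 -0.9963] jaw [0.03  0.998 0.047] jawyaw 88.27
[  4.6 -75.7]
```

View pics/w22b.png

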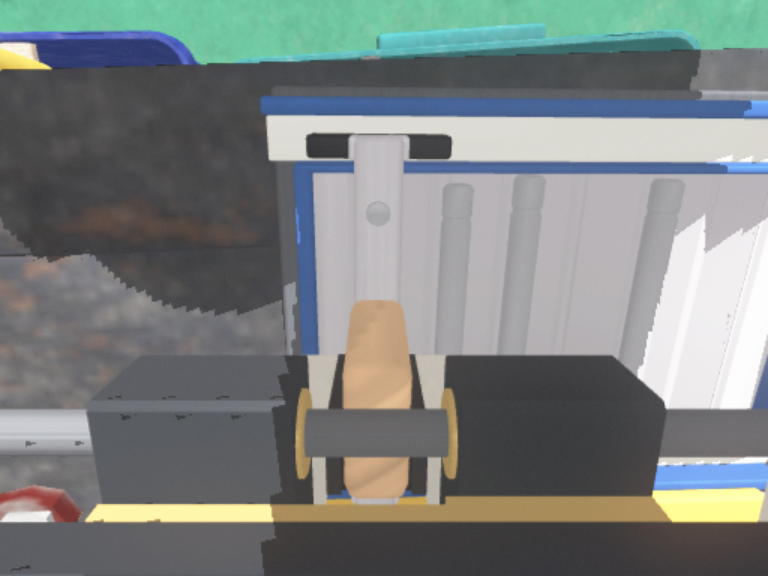

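```bash
python3 -m handwheel '[[[-0.05,0,0.3,0],[-0.05,0,0.5,0],[0,0,0.7,0],[0,0,0.7,0],[0,0,0.5,0],[0,0,0,0]]]' - 50; python3 tilt.py; python3 -m handwheel '[[[0,0.5,0,0],[0,0.8,0,0],[0,0.8,0,0],[0.3,0.8,0,0.1],[0.4,0.8,0,0.1],[0.4,0.8,0,0.1],[0.3,0.6,0,0],[0.2,0.4,0,0]]]'; python3 tilt.py
```

```text
time_s: 66.05
tcp_pos: [0.4325, -0.009, 0.1733]
eef_rot: [-54.3, 85.5, 33.7]
contact_force: [1.0, 0.5, -3.3]
gripper_width: 0.018
66.05 [ 0.4325 -0.009   0.1733] [-54.3  85.5  33.7] F [ 1.   0.5 -3.3] w 18.0 q [  24.4   -2.9  -35.    -0.9  -53.4 -115.9]
fwd [ 0.0653  0.0435 -0.9969] jaw [0.033 0.998 0.046] jawyaw 88.1
time_s: 66.85
tcp_pos: [0.4883, 0.2123, 0.1615]
eef_rot: [-50.3, 86.3, 38.9]
contact_force: [0.0, 0.2, -3.7]
gripper_width: 0.0178
66.85 [0.4883 0.2123 0.1615] [-50.3  86.3  38.9] F [ 0.   0.2 -3.7] w 17.8 q [  44.9    8.1  -25.6    0.5  -52.7 -136. ]
fwd [ 0.0501  0.0404 -0.9979] jaw [0.013 0.999 0.041] jawyaw 89.25
```

```bash
python3 -m handwheel '[[[0.2,0.5,0,0.1],[0.2,0.5,-0.2,0],[0.1,0.3,-0.3,0],[0,0,-0.4,0],[0,0,-0.2,0],[0,0,0,0]]]'; python3 tilt.py; python3 - <<'E'
from rk import *
c,im=snap("wrist","w23")
cv2.imwrite("pics/w23b.png",cv2.resize(im,None,fx=1.5,fy=1.5))
E
```

```text
time_s: 67.45
tcp_pos: [0.5058, 0.2638, 0.1076]
eef_rot: [-49.6, 87.0, 40.1]
contact_force: [-0.4, -0.3, -2.6]
gripper_width: 0.018
67.45 [0.5058 0.2638 0.1076] [-49.6  87.   40.1] F [-0.4 -0.3 -2.6] w 18.0 q [  47.5   15.3  -24.3    0.5  -47.4 -138.2]
fwd [ 0.0403  0.0339 -0.9986] jaw [0.005 0.999 0.034] jawyaw 89.69
```

View pics/w23b.png

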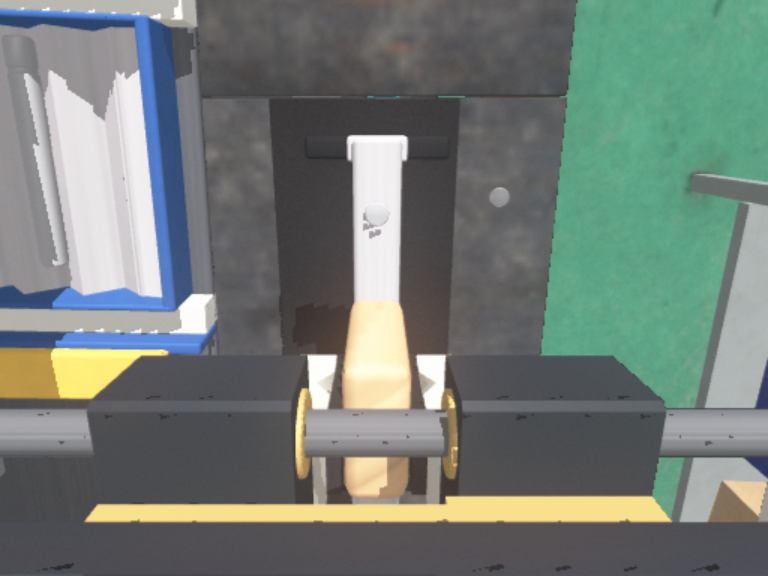

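```bash
python3 - <<'E'
from rk import *
c=cal("w23"); print(onz(c,np.array([[377,136]])/1.5,.0906), onz(c,np.array([[306,147],[448,146]])/1.5,.075))
m=onz(c,np.array([[271,99],[460,97],[283,355],[449,355]])/1.5,.003);print(m.round(4).tolist())
E
```

```text
[[0.42801522 0.26488372 0.0906    ]] [[0.43183842 0.24072134 0.075     ]
 [0.43184408 0.29035129 0.075     ]]
[[0.413, 0.2186, 0.003], [0.4125, 0.3073, 0.003], [0.544, 0.216, 0.003], [0.5459, 0.3074, 0.003]]
```

```bash
python3 -m handwheel '[[[0.05,0,-0.4,0],[0,-0.03,-0.4,0],[0,-0.03,-0.35,0],[0,0,-0.2,0],[0,0,0,0]]]'; python3 tilt.py
```

```text
time_s: 68.0
tcp_pos: [0.5094, 0.2607, 0.0563]
eef_rot: [-49.6, 86.6, 40.0]
contact_force: [-0.2, -0.3, -2.9]
gripper_width: 0.0177
68.0 [0.5094 0.2607 0.0563] [-49.6  86.6  40. ] F [-0.2 -0.3 -2.9] w 17.7 q [  47.    18.9  -27.5    0.6  -40.3 -137.9]
fwd [ 0.0451  0.0378 -0.9983] jaw [0.006 0.999 0.038] jawyaw 89.64
```

```bash
python3 -m handwheel '[[[0,0.02,-0.15,0],[0,0.02,-0.12,0],[0,0,0,0]]]'; python3 tilt.py;  python3 -m handwheel '[[[0,0,-0.08,0],[0,0,0,0]]]'; python3 tilt.py
```

```text
time_s: 68.3
tcp_pos: [0.5105, 0.2632, 0.0469]
eef_rot: [-49.7, 86.4, 39.9]
contact_force: [0.8, -0.8, -2.1]
gripper_width: 0.0177
68.3 [0.5105 0.2632 0.0469] [-49.7  86.4  39.9] F [ 0.8 -0.8 -2.1] w 17.7 q [  47.1   19.7  -27.9    0.7  -38.8 -138. ]
fwd [ 0.0477  0.0399 -0.9981] jaw [0.006 0.999 0.04 ] jawyaw 89.65
time_s: 68.5
tcp_pos: [0.5115, 0.2643, 0.0464]
eef_rot: [-50.1, 86.3, 39.5]
contact_force: [-0.2, 0.5, -2.4]
gripper_width: 0.0178
68.5 [0.5115 0.2643 0.0464] [-50.1  86.3  39.5] F [-0.2  0.5 -2.4] w 17.8 q [  47.1   19.8  -28.     0.8  -38.5 -138. ]
fwd [ 0.0504  0.0416 -0.9979] jaw [0.004 0.999 0.042] jawyaw 89.74
```

```bash
python3 -m handwheel '[[[-0.03,-0.02,-0.15,0],[0,0,0,0]]]'; python3 tilt.py;  python3 -m handwheel '[[[-0.03,-0.02,-0.12,0],[0,0,0,0]]]'; python3 tilt.py
```

```text
time_s: 68.7
tcp_pos: [0.5128, 0.2663, 0.0466]
eef_rot: [-50.9, 85.8, 39.0]
contact_force: [-1.3, -0.5, -4.0]
gripper_width: 0.0178
68.7 [0.5128 0.2663 0.0466] [-50.9  85.8  39. ] F [-1.3 -0.5 -4. ] w 17.8 q [  47.2   19.7  -28.2    1.   -38.  -138.1]
fwd [ 0.0571  0.0462 -0.9973] jaw [0.001 0.999 0.046] jawyaw 89.97
time_s: 68.9
tcp_pos: [0.5137, 0.2676, 0.0462]
eef_rot: [-51.4, 85.4, 38.7]
contact_force: [-0.5, -1.0, -3.9]
gripper_width: 0.0178
68.9 [0.5137 0.2676 0.0462] [-51.4  85.4  38.7] F [-0.5 -1.  -3.9] w 17.8 q [  47.3   19.6  -28.4    1.1  -37.4 -138.2]
fwd [ 0.0629  0.0503 -0.9968] jaw [-0.002  0.999  0.05 ] jawyaw 90.12
```

```bash
python3 -m handwheel '[[[-0.08,-0.06,-0.3,0]]]'; python3 tilt.py;  python3 - <<'E'
from rk import *
c,im=snap("wrist","w24")
cv2.imwrite("pics/w24b.png",cv2.resize(im,None,fx=1.5,fy=1.5)); snap("side","s24");crop("side0",150,100,260,180,6,"s0z");crop("s24",150,100,260,180,6,"s24z")
E
```

```text
time_s: 69.0
tcp_pos: [0.5158, 0.2698, 0.0411]
eef_rot: [-52.3, 84.6, 38.0]
contact_force: [-9.2, -4.0, 74.8]
gripper_width: 0.0181
69.0 [0.5158 0.2698 0.0411] [-52.3  84.6  38. ] F [-9.2 -4.  74.8] w 18.1 q [  47.4   19.9  -29.2    1.5  -35.6 -138.3]
fwd [ 0.074   0.0579 -0.9956] jaw [-0.007  0.998  0.058] jawyaw 90.43
```

View pics/w24b.png

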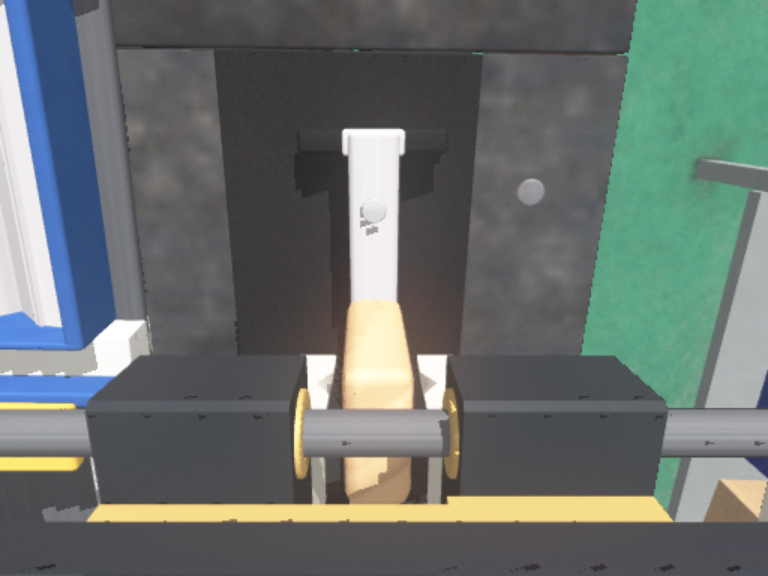

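View pics/s24z.png

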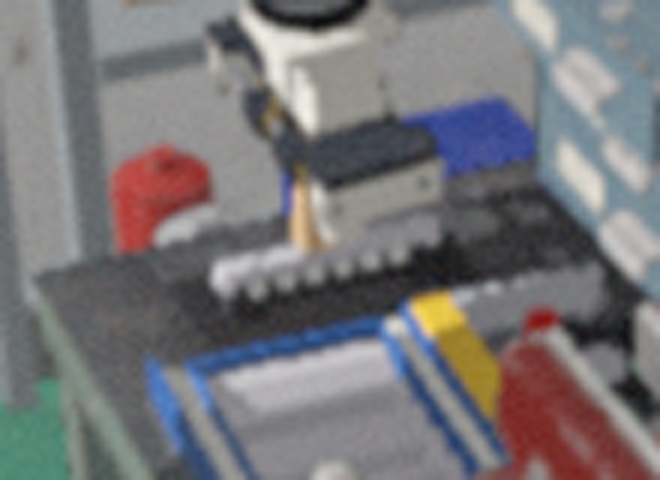

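```bash
python3 -m handwheel '[[[0,0,0.06,0],[0,0,0,0]]]'; python3 tilt.py; python3 -m handwheel '[[[0,0,0,0],[0,0,0,0],[0,0,0,0],[0,0,0,0]]]' 40;python3 tilt.py
```

```text
time_s: 69.3
tcp_pos: [0.5175, 0.2704, 0.0455]
eef_rot: [-52.5, 84.3, 37.8]
contact_force: [-0.0, 0.7, -3.5]
gripper_width: 0.018
69.3 [0.5175 0.2704 0.0455] [-52.5  84.3  37.8] F [-0.   0.7 -3.5] w 18.0 q [  47.4   19.6  -29.     1.6  -35.8 -138.3]
fwd [ 0.0786  0.061  -0.995 ] jaw [-0.008  0.998  0.061] jawyaw 90.48
time_s: 69.7
tcp_pos: [0.5166, 0.2698, 0.0432]
eef_rot: [-52.5, 84.5, 37.8]
contact_force: [0.0, -0.2, 0.1]
gripper_width: 0.0389
69.7 [0.5166 0.2698 0.0432] [-52.5  84.5  37.8] F [ 0.  -0.2  0.1] w 38.9 q [  47.4   19.7  -29.1    1.6  -35.7 -138.3]
fwd [ 0.0762  0.0591 -0.9953] jaw [-0.008  0.998  0.059] jawyaw 90.44
```

```bash
python3 -m handwheel '[[[0,0,0,0],[0,0,0.3,0],[0,0,0.6,0],[0,0,0.9,0],[0,0,0.9,0],[0,0,0.9,0],[0,0,0.9,0],[0,0,0,0]]]' 65;python3 tilt.py; python3 - <<'E'
from rk import *
c,im=snap("wrist","w25")
cv2.imwrite("pics/w25b.png",cv2.resize(im,None,fx=1.5,fy=1.5))
E
```

```text
time_s: 70.5
tcp_pos: [0.5148, 0.2672, 0.2337]
eef_rot: [-53.5, 84.6, 36.9]
contact_force: [0.7, 0.7, -0.3]
gripper_width: 0.0652
70.5 [0.5148 0.2672 0.2337] [-53.5  84.6  36.9] F [ 0.7  0.7 -0.3] w 65.2 q [  47.4    8.1  -15.8    1.1  -60.8 -137.6]
fwd [ 0.0749  0.0562 -0.9956] jaw [-0.008  0.998  0.056] jawyaw 90.46
```

View pics/w25b.png

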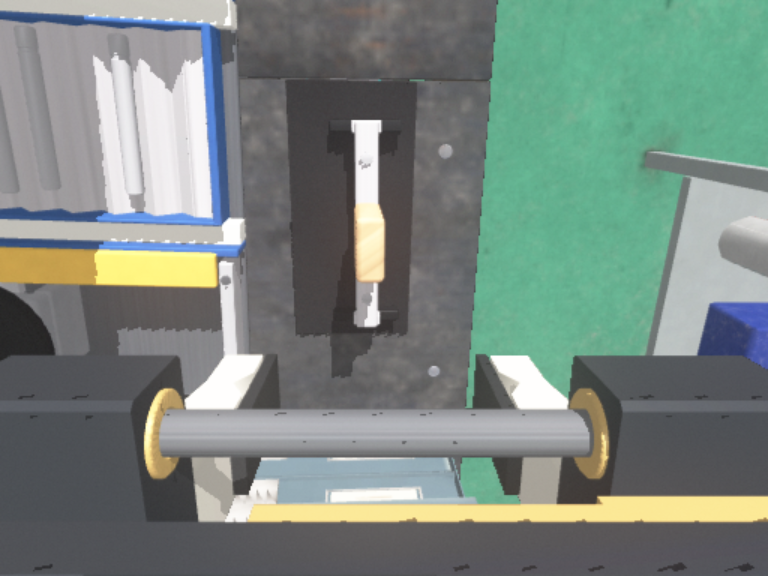

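```bash
python3 - <<'E'
from rk import *
c=cal("w25"); e=onz(c,np.array([[366,122],[368,325]])/1.5,.029); print(e,e.mean(0),np.degrees(np.arctan2(*(e[1]-e[0])[1::-1])))
m=onz(c,np.array([[287,81],[417,82],[407,333],[296,333]])/1.5,.003);print(m.round(4).tolist(),m.mean(0))
E
```

```text
[[0.4392821  0.27135503 0.029     ]
 [0.58413387 0.27303559 0.029     ]] [0.51170798 0.27219531 0.029     ] 0.6647117630228597
[[0.414, 0.2186, 0.003], [0.4138, 0.3074, 0.003], [0.6031, 0.306, 0.003], [0.6016, 0.2161, 0.003]] [0.50812657 0.26205342 0.003     ]
```

```bash
python3 -m handwheel '[[[0.1,-1,0,0],[0.1,-1,0,0],[0.1,-1,0,0],[0.1,-1,0,0],[0.1,-1,0,0],[0.1,-0.9,0,0],[0,0,0,0],[0,0,0,0]]]' 65;python3 tilt.py; python3 - <<'E'
from rk import *
c,im=snap("wrist","w26")
cv2.imwrite("pics/w26b.png",cv2.resize(im,None,fx=1.5,fy=1.5)); print(proj(c,[[.541,.0166,.119],[.5789,.0152,.076]])*1.5)
E
```

```text
time_s: 71.35
tcp_pos: [0.5332, 0.0216, 0.2287]
eef_rot: [-51.2, 85.1, 39.3]
contact_force: [0.8, 0.4, -0.1]
gripper_width: 0.065
71.35 [0.5332 0.0216 0.2287] [-51.2  85.1  39.3] F [ 0.8  0.4 -0.1] w 65.0 q [  22.3    4.7  -19.3   -1.6  -61.4 -111.2]
fwd [ 0.0665  0.0543 -0.9963] jaw [-0.009  0.999  0.054] jawyaw 90.51
[[356.04701579 292.92573438]
 [352.91643605 326.18691268]]
```

View pics/w26b.png

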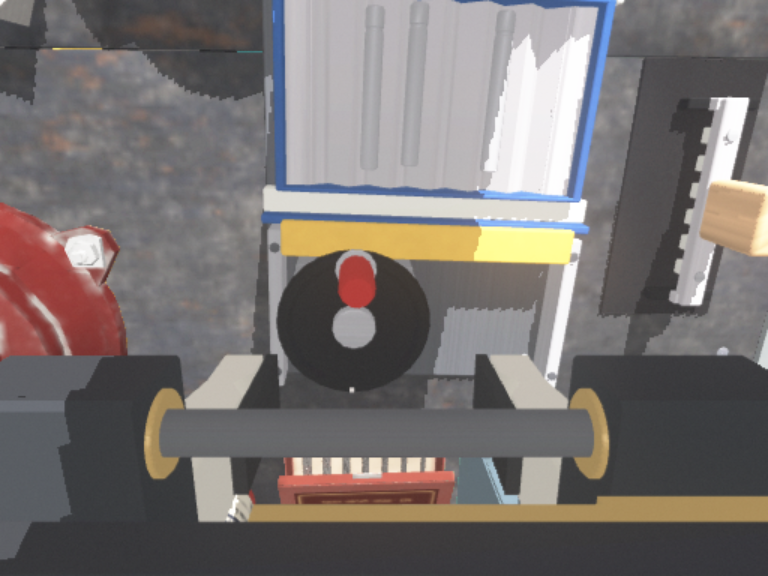

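```bash
python3 -m handwheel '[[[0.05,-0.15,-0.6,0],[0,-0.05,-0.6,0],[0,0,-0.6,0],[0,0,-0.6,0],[0,0,-0.5,0],[0,0,0,0]]]';python3 tilt.py
```

```text
time_s: 72.0
tcp_pos: [0.5343, 0.0195, 0.1089]
eef_rot: [-51.2, 85.0, 39.7]
contact_force: [-0.6, -0.1, -0.3]
gripper_width: 0.0651
72.0 [0.5343 0.0195 0.1089] [-51.2  85.   39.7] F [-0.6 -0.1 -0.3] w 65.1 q [  22.    11.5  -28.3   -2.1  -45.4 -109.6]
fwd [ 0.0668  0.0554 -0.9962] jaw [-0.017  0.998  0.054] jawyaw 90.99
```

```bash
python3 -m handwheel '[[[0.2,-0.05,-0.3,0],[0,0,-0.3,0],[0,0,0,0]]]';python3 tilt.py;  python3 - <<'E'
from rk import *
c,im=snap("wrist","w27")
cv2.imwrite("pics/w27b.png",cv2.resize(im,None,fx=1.5,fy=1.5))
E
```

```text
time_s: 72.3
tcp_pos: [0.543, 0.02, 0.0856]
eef_rot: [-51.6, 85.0, 39.5]
contact_force: [-1.1, -0.5, 0.1]
gripper_width: 0.0652
72.3 [0.543  0.02   0.0856] [-51.6  85.   39.5] F [-1.1 -0.5  0.1] w 65.2 q [  21.6   14.   -28.8   -2.3  -42.5 -108.9]
fwd [ 0.0673  0.0555 -0.9962] jaw [-0.021  0.998  0.054] jawyaw 91.21
```

View pics/w27b.png

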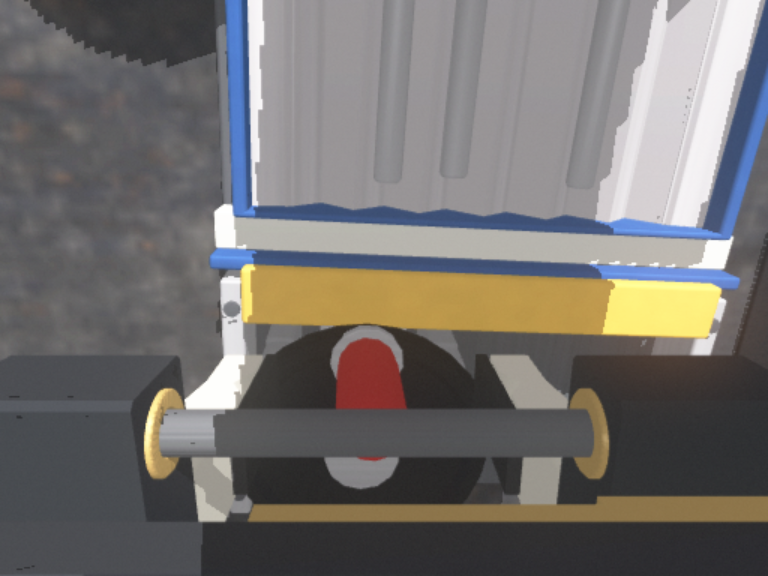

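Rods sit well below the guard path. Small nudge, then close on the knob.

```bash
python3 -m handwheel '[[[-0.02,-0.05,-0.03,0],[0,0,0,0],[0,0,0,0],[0,0,0,0],[0,0,0,0],[0,0,0,0],[0,0,0,0],[0,0,0,0]]]' 0 25;python3 tilt.py
cat > circ2.py <<'E'
from h import *
import sys
from scipy.spatial.transform import Rotation as R
H=np.array([.5789,.0152]); s=readout.get_state(); M=R.from_euler('xyz',s["eef_rot"],degrees=True).as_matrix()
p=(s["tcp_pos"]-.0188*M[:,0])[:2]-H; a=np.arctan2(p[1],p[0])
print("rad",(np.linalg.norm(p)*1000).round(1),"ang",(np.degrees(a)%360).round(1),"fwd",M[:,0].round(3),"z",s["tcp_pos"][2].round(4),"F",s["contact_force"].round(1),"w",s["gripper_width"].round(4))
d=float(sys.argv[1]); n=int(sys.argv[2]); q=p; out=[]
for i in range(1,n+1):
    t=a+np.radians(d*i); w=.038*np.array([np.cos(t),np.sin(t)]); out.append(((w-q)/.04).round(2).tolist()); q=w
print(out)
E
python3 circ2.py -15 6
```

```text
time_s: 73.15
tcp_pos: [0.5438, 0.0184, 0.0885]
eef_rot: [-53.3, 84.7, 37.9]
contact_force: [0.7, -0.2, -0.1]
gripper_width: 0.0211
73.15 [0.5438 0.0184 0.0885] [-53.3  84.7  37.9] F [ 0.7 -0.2 -0.1] w 21.1 q [  21.5   13.7  -28.8   -2.2  -42.5 -108.7]
fwd [ 0.073   0.0568 -0.9957] jaw [-0.022  0.998  0.055] jawyaw 91.29Traceback (most recent call last):
  File "circ2.py", line 6, in <module>
    print("rad",(np.linalg.norm(p)*1000).round(1),"ang",(np.degrees(a)%360).round(1),"fwd",M[:,0].round(3),"z",s["tcp_pos"][2].round(4),"F",s["contact_force"].round(1),"w",s["gripper_width"].round(4))
                                                                                                                                                                            ^^^^^^^^^^^^^^^^^^^^^^^^
AttributeError: 'float' object has no attribute 'round'
```

```bash
sed -i 's/s\["gripper_width"\].round(4)/round(s["gripper_width"],4)/' circ2.py; python3 circ2.py -15 6
```

```text
rad 36.5 ang 176.6 fwd [ 0.073  0.057 -0.996] z 0.0885 F [ 0.7 -0.2 -0.1] w 0.0211
[[0.01, 0.25], [0.11, 0.22], [0.16, 0.19], [0.21, 0.14], [0.23, 0.08], [0.25, 0.02]]
```

```bash
python3 -m handwheel '[[[0.01,0.25,-0.05,0],[0.09,0.23,-0.05,0],[0.15,0.19,-0.05,0],[0.2,0.14,-0.03,0]]]'; python3 circ2.py -15 6
```

```text
time_s: 73.55
tcp_pos: [0.5652, 0.0508, 0.0885]
eef_rot: [-56.9, 84.4, 34.5]
contact_force: [-0.2, -7.3, 4.3]
gripper_width: 0.0207
rad 37.8 ang 113.7 fwd [ 0.081  0.056 -0.995] z 0.0885 F [-0.2 -7.3  4.3] w 0.0207
[[0.24, 0.07], [0.25, 0.01], [0.24, -0.06], [0.22, -0.12], [0.18, -0.17], [0.13, -0.21]]
```

```bash
python3 -m handwheel '[[[0.24,0.07,-0.06,0],[0.25,0.01,-0.06,0],[0.24,-0.06,-0.05,0],[0.21,-0.12,-0.03,0]]]'; python3 circ2.py -15 6
```

```text
time_s: 73.95
tcp_pos: [0.6066, 0.0456, 0.0883]
eef_rot: [-60.9, 84.2, 30.8]
contact_force: [-8.0, -2.5, 11.1]
gripper_width: 0.0208
rad 39.3 ang 48.5 fwd [ 0.087  0.052 -0.995] z 0.0883 F [-8.  -2.5 11.1] w 0.0208
[[0.14, -0.21], [0.11, -0.22], [0.05, -0.24], [-0.02, -0.25], [-0.08, -0.23], [-0.14, -0.21]]
```

```bash
python3 -m handwheel '[[[0.14,-0.21,-0.05,0],[0.1,-0.22,-0.05,0],[0.04,-0.24,-0.04,0],[-0.02,-0.25,-0.03,0]]]'; python3 circ2.py -15 6
```

```text
time_s: 74.35
tcp_pos: [0.6196, 0.0088, 0.0883]
eef_rot: [-62.4, 83.9, 29.5]
contact_force: [-8.0, 5.7, 11.1]
gripper_width: 0.0209
rad 39.7 ang 349.3 fwd [ 0.092  0.052 -0.994] z 0.0883 F [-8.   5.7 11.1] w 0.0209
[[-0.12, -0.23], [-0.14, -0.21], [-0.18, -0.17], [-0.22, -0.11], [-0.24, -0.05], [-0.25, 0.01]]
```

```bash
python3 -m handwheel '[[[-0.12,-0.23,-0.04,0],[-0.14,-0.21,-0.04,0],[-0.18,-0.17,-0.03,0],[-0.22,-0.11,-0.02,0]]]'; python3 circ2.py -15 6
```

```text
time_s: 74.75
tcp_pos: [0.5985, -0.0179, 0.0885]
eef_rot: [-63.9, 83.2, 28.2]
contact_force: [4.9, -1.7, -1.6]
gripper_width: 0.0208
rad 38.4 ang 297.3 fwd [ 0.104  0.056 -0.993] z 0.0885 F [ 4.9 -1.7 -1.6] w 0.0208
[[-0.24, -0.07], [-0.25, -0.02], [-0.24, 0.04], [-0.22, 0.11], [-0.19, 0.16], [-0.14, 0.2]]
```

```bash
python3 -m handwheel '[[[-0.24,-0.07,-0.03,0],[-0.25,-0.02,-0.03,0],[-0.24,0.04,-0.03,0],[-0.22,0.11,-0.02,0],[-0.19,0.16,-0.02,0]]]'; python3 circ2.py -12 6
```

```text
time_s: 75.25
tcp_pos: [0.5563, -0.0113, 0.0884]
eef_rot: [-67.7, 82.6, 24.5]
contact_force: [1.0, -2.1, 6.3]
gripper_width: 0.0205
rad 37.1 ang 228.0 fwd [ 0.117  0.053 -0.992] z 0.0884 F [ 1.  -2.1  6.3] w 0.0205
[[-0.15, 0.13], [-0.1, 0.17], [-0.06, 0.19], [-0.02, 0.2], [0.02, 0.2], [0.06, 0.19]]
```

```bash
python3 -m handwheel '[[[-0.16,0.13,-0.02,0],[-0.11,0.17,-0.02,0],[-0.06,0.19,-0.02,0]]]'; python3 circ2.py -6 6;
```

```text
time_s: 75.55
tcp_pos: [0.545, 0.0091, 0.0884]
eef_rot: [-68.8, 82.2, 23.4]
contact_force: [1.1, -3.6, 8.3]
gripper_width: 0.0211
rad 36.9 ang 191.1 fwd [ 0.124  0.054 -0.991] z 0.0884 F [ 1.1 -3.6  8.3] w 0.0211
[[-0.04, 0.09], [-0.0, 0.1], [0.01, 0.1], [0.02, 0.1], [0.03, 0.1], [0.04, 0.09]]
```

```bash
python3 -m handwheel '[[[-0.04,0.1,-0.02,0],[0,0.1,-0.02,0]]]'; python3 circ2.py -6 2; python3 -m handwheel '[[[0,0.1,0,0]]]'; python3 circ2.py -6 1;
```

```text
time_s: 75.75
tcp_pos: [0.5444, 0.018, 0.0883]
eef_rot: [-69.5, 82.1, 22.8]
contact_force: [0.7, -3.4, 10.2]
gripper_width: 0.0209
rad 37.0 ang 177.3 fwd [ 0.127  0.054 -0.99 ] z 0.0883 F [ 0.7 -3.4 10.2] w 0.0209
[[-0.02, 0.1], [0.02, 0.1]]
time_s: 75.85
tcp_pos: [0.5437, 0.0192, 0.0885]
eef_rot: [-71.3, 82.3, 21.2]
contact_force: [10.2, -39.0, 1.9]
gripper_width: 0.0215
rad 37.6 ang 175.3 fwd [ 0.125  0.049 -0.991] z 0.0885 F [ 10.2 -39.    1.9] w 0.0215
[[0.0, 0.1]]
```

```bash
python3 -m handwheel '[[[0,-0.02,0,0],[0,0,0,0]]]'; python3 -m handwheel '[[[0,0,0,0],[0,0,0,0],[0,0,0,0],[0,0,0,0],[0,0,0,0]]]' 65; python3 -m handwheel '[[[0,0,0.3,0],[0,0,0.6,0],[0,0,0.9,0],[0,0,1,0],[0,0,1,0],[-0.3,0,1,0],[-0.3,0,0.8,0],[0,0,0,0]]]';  python3 - <<'E'
from rk import *
st()
c,im=snap("wrist","w28")
cv2.imwrite("pics/w28b.png",cv2.resize(im,None,fx=1.5,fy=1.5))
E
```

```text
time_s: 76.05
tcp_pos: [0.5438, 0.0172, 0.0887]
eef_rot: [-72.2, 82.3, 20.3]
contact_force: [2.7, 2.0, 2.8]
gripper_width: 0.0208
time_s: 76.55
tcp_pos: [0.5391, 0.0172, 0.0857]
eef_rot: [-71.1, 82.8, 21.3]
contact_force: [-0.4, 0.5, -0.8]
gripper_width: 0.0549
time_s: 77.35
tcp_pos: [0.5094, 0.0157, 0.3157]
eef_rot: [-70.7, 83.3, 21.6]
contact_force: [-0.8, 0.0, -0.4]
gripper_width: 0.0653
77.35 [0.5094 0.0157 0.3157] [-70.7  83.3  21.6] F [-0.8  0.  -0.4] w 65.3 q [  24.1   -2.2  -15.9    0.3  -69.6 -111.9]
```

View pics/w28b.png

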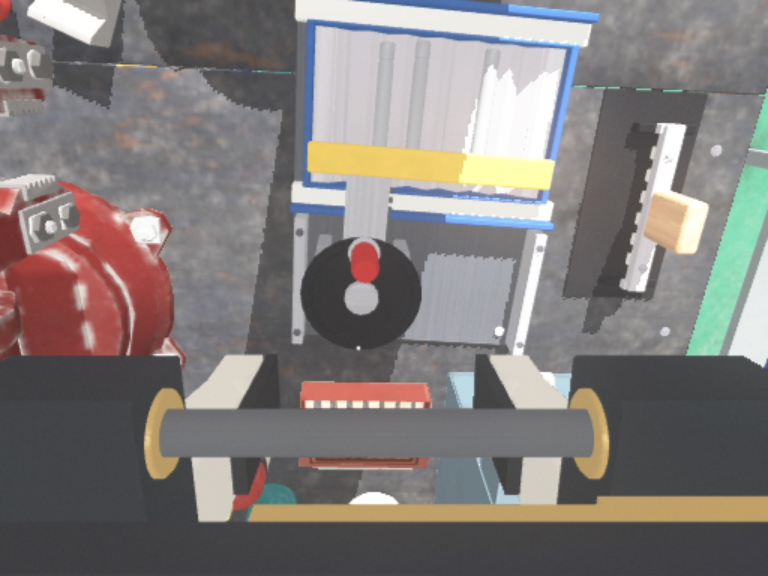

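```bash
python3 - <<'E'
from rk import *
c=cal("w28"); f=lambda n,u,z: print(n,[tray(p).tolist() for p in onz(c,np.array(u)/1.5,z)])
f("guard front",[[310,143],[553,159]],.042); f("rods near/at guard",[[387,45],[381,145],[423,42],[414,150],[491,52],[478,154]],.0145)
h=onz(c,np.array([[362,298],[359,348]])/1.5,.075); print("dot ang",np.degrees(np.arctan2(*(h[1]-h[0])[1::-1])))
e=onz(c,np.array([[671,126],[636,290]])/1.5,.029); print(e,e.mean(0),np.degrees(np.arctan2(*(e[1]-e[0])[1::-1])))
E
```

```text
guard front [[25.3, -97.0], [23.6, 98.5]]
rods near/at guard [[-50.3, -41.0], [25.6, -39.7], [-54.7, -12.9], [27.7, -11.4], [-51.8, 42.0], [27.1, 43.6]]
dot ang -1.3220039267126256
[[0.43957904 0.26637532 0.029     ]
 [0.58443349 0.27170621 0.029     ]] [0.51200626 0.26904076 0.029     ] 2.1076275416584287
```

```bash
python3 -c "
from plant import close_job
print(close_job())"
```

```text
the job is handed in; nothing more can be done
None
```

The job is done and handed in at about 77 s of the 192 s allowed. The guard was opened to its stop, the rods combed down, the rake returned to its mat, and the wheel wound the full turn back to its stop.

Last checks from the wrist camera, with the arm clear and touching nothing:
- **Rods:** three are present and no fourth showed in any picture. They lie in separate grooves, measured at y ≈ -41, -12 and +43 mm against groove bottoms at -42, -14 and +42 mm.
- **Guard:** its front edge measured x ≈ 24.4 mm shut against the nominal 24 mm, and 80 mm when open.
- **Rake:** it stands inside the mat, about 10 mm off its middle in y. Its angle to the mat read about 1° in the close view and about 3° in the last oblique view, so the two do not quite agree.

Some things did not go cleanly:
- **Tilt:** the tool drifted several degrees out of vertical several times. I set the rake down on the rails mid-comb, straightened the tool in the air and gripped the rake again.
- **Forces:** there were short peaks of 51 N at the wheel's open stop, 39 N at its shut stop, and 75 N when the rake met the mat. All were taken through the fingers or the held rake.
- **Release:** the rake dropped a millimetre or two onto the mat when I let it go.

The fingers stayed clear of the rods throughout, and I did not go near the vee block, screwdriver or spanner.

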